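# Set the clockwork fish feeder for a holiday

### The arm

A 6-joint arm with a two-finger parallel gripper is mounted at the origin on the work surface. World frame = base frame: x ahead of the robot, y to its left, z up, the work surface at z = 0. Lengths are in mm, angles in rad, forces in N, time in s.
With the tool pointing down it reaches from about 350 to 775 mm from the base axis. Payload 7.3 kg.
Tool frame: the origin (TCP) lies at the very end of the fingers, on their centre line; the grasp point (between the pads) lies bot.grip_point_offset behind it (bot.grip_point_offset is the distance from the TCP to the grasp point, in mm); z points along the fingers, y is the line along which they close (so a half turn about z gives the same grasp; the last joint's range is limited). The gripper opens to 92 mm and grips with 3 to 60 N. Pads are 19 mm wide; open, the fingers measure 130 mm over their backs; the gripper's body (75 mm by 190 mm) begins 47 mm behind the grasp point.
Start: joints at [-0.146, 0.342, 1.524, -0, 1.275, -0.146], TCP at [525.019, 0.019, 226.741] pointing down, gripper open.
Joint ranges: [-2.53, 2.53], [-0.77, 2.02], [0.04, 2.7], [-1, 4.14], [0.28, 2.66], [-3.11, 3.11]. Speed limits (rad/s): [2.57, 2.57, 3.14, 3.14, 3.14, 3.14].

### API

Orientations are given as [roll, pitch, yaw] about the fixed x, y, z axes, in that order (R = Rz(yaw) Ry(pitch) Rx(roll)).
In Python, from plant import bot gives the robot as it stands. The module is installed in compiled form; this text tells all that it offers.
- The arm moves only by the tool carry_out, never from a script. Its argument "plan" is a list of rows, each an object of numbers: "tx", "ty", "tz": the shift along the world's x, y, z in mm; "rx", "ry", "rz": the turn, a rotation vector about the world's x, y, z in rad. A call has 1 to 12 rows; each row shifts and turns the commanded pose from where the row before left it; what a row does not reach is not made up. A row lasts 1/10 s, in which the tool goes at most 50 mm and 8.59 degrees, less where a joint would pass 70% of its speed; a pose out of reach is approached as far as the arm can. A call with a gripper value outside its range is refused whole. "gripper" is the closure, from 0 (fully open) to 1 (shut), set as the call begins (left out, the last holds). The fingers move at their own pace and stop on an object; the grip force is fixed at half the most. Time passes only in rows, so rows that do not move let the fingers close. It gives the time, the measured TCP pose, the force, the opening and the grip force at its end, in the units of the state.
- bot.get_obs(): the state, without advancing time (a new reading comes with each control period).
- bot.capture(name): name is "scene" or "side" or "wrist"; returns the picture (420x560x3 uint8, red, green, blue); there is no depth.
- bot.camera_model(name): a dict with "camera_matrix" (3x3 intrinsics, pixels), "R" (3x3) and "t" (3): a world point X has camera coordinates R X + t. Camera axes: x right, y down, z forward; pixel columns grow to the right and rows downward; lengths in mm; the calibration is good to about 2 mm. A picture is of the moment at which its call begins: read the wrist's pose just before it. camera_model takes no time and is no camera call; for the wrist camera it gives the pose at the moment of the call.
- bot.close_job(): hands the job in; it is judged then, once.
The state is a dict: "time": time; "joint_positions": joint angles; "dq": joint speeds; "tau": joint torques, N m; "tool_pos": TCP position; "tcp_rot": TCP orientation; "contact_force": force on the tool from outside, world axes, zero at the start; "moment": the same for the moment, N m; "grip_width": finger opening in mm; "finger_force": force on a finger pad.
Only numpy, scipy, OpenCV 4.12 (cv2) and the standard library are available. Lean on these libraries where they do the work, as an engineer would, in place of code of your own. Each camera call takes 0.05 s, during which the arm holds its last target. There are 200 camera calls.

### The job

Get the clockwork feeder ready for a holiday: lay all the food bars flat on the floor of its hopper, then fold the short flap down and after it the long flap over it, both fully flat. Last of all, wind the key clockwise, a part turn at a time, right up to its stop, and leave the other things on the table where they are.

Things in the scene. Friction and masses are not known exactly. Their poses are not given: they have to be found in the camera images.
- feeder: Clockwork fish feeder, fixed to the table. Origin: centre of the hopper's underside, at table height; z up; its -x side faces roughly the robot. The hopper is a white open box, outside 186 (x) by 220 (y) by 70 mm high, walls and floor 5 mm thick. On its -x side stands the grey drive housing, 90 (x) by 220 (y) by 70 mm high, centred at x = -138 mm, with the key on top.
- dial (a point): Centre of a small white dial, 40 mm across, on top of the drive housing beside the key (feeder x = -138, y = +70 mm). Its black pointer turns clockwise with the key, about a quarter as far: along the feeder's +x at key 0, 2.0 rad clockwise of it when fully wound.
- short_flap (a joint): Short grey flap, 182 (along x) by 108 by 5 mm, hinged on the hopper's +y rim: hinge line along the feeder's x at y = +107.5, z = 72.5 mm (its middle plane). Angle in rad: 0 = shut flat over the hopper, 1.57 = upright, 2.4 = widest, leaning outwards. Starts open. The stiff hinge (0.08 N m of friction) holds it wherever it is left.
- short_flap_edge (a point): Middle of the short flap's free edge, 108 mm from its hinge line.
- long_flap (a joint): Long grey flap, 182 (along x) by 120 by 5 mm, hinged on the hopper's -y rim: hinge line along the feeder's x at y = -107.5, z = 78.5 mm (its middle plane), so it lies over the short flap, overlapping 12 mm. Angle in rad: 0 = shut flat, 1.57 = upright, 2.4 = widest, leaning outwards. Starts open. The stiff hinge (0.08 N m of friction) holds it wherever it is left.
- long_flap_edge (a point): Middle of the long flap's free edge, 120 mm from its hinge line.
- key (a joint): Winding key on a vertical shaft at x = -138 mm, y = 0 in the feeder's frame: angle wound in rad, growing clockwise seen from above; the stop is at 7.5. Starts between 0 and 0.6. A spring resists, with friction that holds the key wherever it is let go: turning takes 0.12 N m, rising to 0.21 N m near the stop.
- key_grip (a point): Point on the key's axis at the middle of where to grip, 115 mm above the table. The key's steel wing is an upright plate 56 mm wide (along this point's x axis, which turns with the key), 10 mm thick (along its y), and spans 92 to 130 mm above the table; at key angle 0 the wing lies along the feeder's x axis.
- conditioner: Blue bottle, 60 mm across, 170 mm high, a bystander. Origin at the centre of its underside.
- flakes: Jar, 72 mm across, 90 mm high, a bystander. Origin at the centre of its underside.
- scraper: Spatula-shaped scraper lying on the table, a bystander.
- bar1: Brown pressed food bar, 70 by 36 by 36 mm (long along its x axis), loose on the table, about 90 g; may be absent. Origin at its centre (18 mm above what it lies on).
- bar2: Brown pressed food bar, 70 by 36 by 36 mm (long along its x axis), loose on the table, about 90 g; may be absent. Origin at its centre (18 mm above what it lies on).
- bar3: Brown pressed food bar, 70 by 36 by 36 mm (long along its x axis), loose on the table, about 90 g; may be absent. Origin at its centre (18 mm above what it lies on).
- bar4: Brown pressed food bar, 70 by 36 by 36 mm (long along its x axis), loose on the table, about 90 g; may be absent. Origin at its centre (18 mm above what it lies on).
Mind the look-alikes: they are no part of the job. What is shaped like the bar1 but blue or purple is not meant.

How it is judged:
By the outcome, as a careful person would: the job done as asked, in the order asked, and still so for the second after the job is handed in, with the robot touching nothing.
Of bar1, bar2, bar3, bar4 only 2 to 4 are there at a start; the rules pass over those that are not, and their reading is None.
At some moment in a run one of bar1, bar2, bar3, bar4 may be knocked a few centimetres aside while the robot is not near it.
Once in a run the grip may slacken for a moment while it holds something.
It also fails if it takes over 210 s, if anything falls off the work surface, if the arm or the gripper's body presses on something with over 40 N, if the wrist force passes 120 N, or if a joint passes its speed limit or range.

## Working session

There is one attempt and no reset: what is moved stays moved. The work goes in short steps, Python scripts to look and compute and a tool call to move; the robot and the scene stay as the last step left them, time stands still between calls to the robot, and variables do not carry over. Pictures are saved under pics/ and viewed, at most 14 in all, crops included, and the job is handed in when it is done.

Besides the shell and the picture viewer there is one more tool, called after ">>>" by a JSON object that holds its "method" and its "body". carry_out: Moves the arm, as the interface text tells. Its arguments: {"type":"object","properties":{"plan":{"type":"array"},"gripper":{"type":"number"}},"required":["plan"]}

```bash
mkdir -p pics
cat > h.py <<'E'
import numpy as np, cv2
from plant import bot
def cap(n,f=None):
    m=bot.camera_model(n); im=bot.capture(n)
    if f: cv2.imwrite('pics/'+f,cv2.cvtColor(im,cv2.COLOR_RGB2BGR))
    return m,im
def ray(m,u,v):
    K,R,t=[np.array(m[k],float) for k in('camera_matrix','R','t')]
    return -R.T@t, R.T@np.linalg.inv(K)@np.array([u,v,1.])
def atz(m,u,v,z):
    c,d=ray(m,u,v); return c+d*(z-c[2])/d[2]
def proj(m,X):
    K,R,t=[np.array(m[k],float) for k in('camera_matrix','R','t')]
    p=K@(R@np.array(X,float)+t); return p[:2]/p[2]
E
python3 - <<'E'
from h import *
o=bot.get_obs();print(o, bot.grip_point_offset)
ims=[cap(n,n+'0.png') for n in('scene','side')]
for m,_ in ims: print(m)
cap('wrist','wrist0.png')
E
```

```text
{'time': 0.0, 'joint_positions': array([-1.45999520e-01,  3.42725586e-01,  1.52497162e+00,  2.53651759e-05,
        1.27537680e+00, -1.46007311e-01]), 'dq': array([ 0.00247013,  0.00076589, -0.00071039, -0.0002792 ,  0.00098081,
       -0.00184327]), 'tau': array([ 7.61924657e-04, -4.31245601e+01, -2.44219762e+01,  7.17750052e-02,
        5.59406646e-02, -1.04314388e-04]), 'tool_pos': array([5.24621715e+02, 8.59376569e-02, 2.26059310e+02]), 'tcp_rot': array([-3.14013060e+00, -2.39516915e-04,  1.57079654e+00]), 'contact_force': array([-0.41651629, -0.17622498,  0.50453844]), 'moment': array([-0.03595132,  0.01791627, -0.00224173]), 'finger_force': 0.0, 'grip_width': 91.5216426766543} 18.8
{'camera_matrix': array([[535.05507096,   0.        , 277.28794817],
       [  0.        , 535.05507096, 207.67345258],
       [  0.        ,   0.        ,   1.        ]]), 'R': array([[ 0.42312214,  0.90605186, -0.00613897],
       [ 0.76137338, -0.35921468, -0.53969935],
       [-0.49120081,  0.22368469, -0.84183545]]), 't': array([-192.10604325, -391.97971162, 1592.93129131])}
{'camera_matrix': array([[446.50689373,   0.        , 278.60938133],
       [  0.        , 446.50689373, 205.37589448],
       [  0.        ,   0.        ,   1.        ]]), 'R': array([[ 0.87654714, -0.48122219,  0.00950303],
       [-0.31060082, -0.58062208, -0.75259892],
       [ 0.36768497,  0.65673678, -0.65841063]]), 't': array([-516.52207189,  215.58343365, 1123.42632491])}
```

View pics/scene0.png

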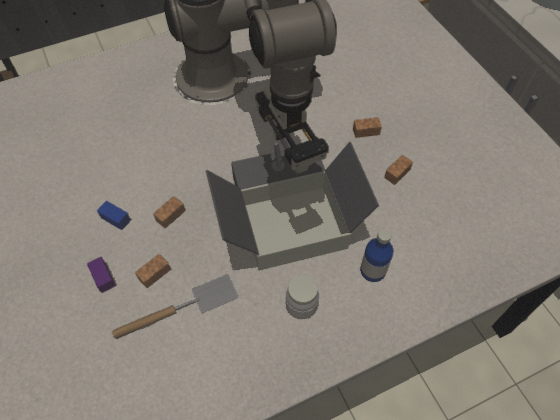

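View pics/side0.png

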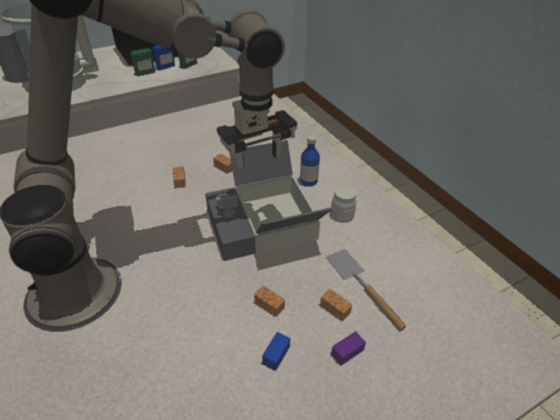

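The brown bars in the scene picture are at (169,211), (152,270), (367,127) and (399,169). The look-alikes are blue at (114,215) and purple at (100,274). The long flap is on the left, the short flap on the right, and the key is hidden behind the gripper.

```bash
cat >> h.py <<'E'
def bars(m,im,z=18,amin=80):
    hsv=cv2.cvtColor(im,cv2.COLOR_RGB2HSV)
    k=((hsv[...,0]<16)&(hsv[...,1]>85)&(hsv[...,2]>50)).astype(np.uint8)
    k=cv2.morphologyEx(k,cv2.MORPH_CLOSE,np.ones((5,5)))
    k=cv2.morphologyEx(k,cv2.MORPH_OPEN,np.ones((3,3)))
    out=[]
    for c in cv2.findContours(k,cv2.RETR_EXTERNAL,cv2.CHAIN_APPROX_NONE)[0]:
        if cv2.contourArea(c)<amin: continue
        mm=cv2.moments(c); u,v=mm['m10']/mm['m00'],mm['m01']/mm['m00']
        out.append((cv2.contourArea(c),u,v,c.reshape(-1,2)))
    return out
def fitbar(obs,x0,zc=18):
    "obs: list of (model, contour); fit x,y,yaw by matching silhouette hull"
    from scipy.optimize import minimize
    B=np.array([[a,b,c] for a in(-35,35) for b in(-18,18) for c in(-18,18)],float)
    def cost(p):
        R=np.array([[np.cos(p[2]),-np.sin(p[2]),0],[np.sin(p[2]),np.cos(p[2]),0],[0,0,1]])
        s=0
        for m,c in obs:
            P=np.array([proj(m,R@b+[p[0],p[1],zc]) for b in B],np.float32)
            h=cv2.convexHull(P)
            d=[cv2.pointPolygonTest(h,(float(a),float(b)),True) for a,b in c]
            s+=np.mean(np.square(d))
        return s
    best=min((minimize(cost,[x0[0],x0[1],y],method='Nelder-Mead',options=dict(initial_simplex=[[x0[0],x0[1],y],[x0[0]+8,x0[1],y],[x0[0],x0[1]+8,y],[x0[0],x0[1],y+.4]],maxiter=120)) for y in(0,.8,1.6,2.4)),key=lambda r:r.fun)
    return best.x,best.fun
E
python3 - <<'E'
from h import *
res={}
for n in('scene','side'):
    m=bot.camera_model(n); im=cv2.cvtColor(cv2.imread(f'pics/{n}0.png'),cv2.COLOR_BGR2RGB)
    res[n]=[(m,b,atz(m,b[1],b[2],18)) for b in bars(m,im)]
    for m,b,p in res[n]: print(n,np.round(b[:3]),p.round())
for m,b,p in res['scene']:
    q=min(res['side'],key=lambda r:np.linalg.norm(r[2]-p))
    if np.linalg.norm(q[2]-p)<25: print(fitbar([(m,b[3]),(q[0],q[1][3])],p))
im=cv2.imread('pics/scene0.png')[120:280,190:390]; cv2.imwrite('pics/c1.png',cv2.resize(im,(800,640)[:2] if 0 else (750,600),interpolation=cv2.INTER_CUBIC))
E
```

```text
scene [332. 143. 322.] [ 656. -417.   18.]
scene [537. 152. 270.] [ 546. -360.   18.]
scene [458. 168. 211.] [ 410. -275.   18.]
scene [390. 398. 169.] [540. 303.  18.]
scene [401. 366. 127.] [381. 302.  18.]
side [518. 336. 304.] [ 550. -357.   18.]
side [496. 269. 300.] [ 414. -271.   18.]
side [185. 179. 176.] [385. 305.  18.]
side [204. 223. 163.] [542. 308.  18.]
side [3200.  414.  176.] [1068.  -55.   18.]
(array([ 547.7073946 , -358.6829686 ,    1.85246335]), np.float64(5.609488273488418))
(array([ 411.29559399, -273.13525703,    1.97959232]), np.float64(7.1775086050610515))
(array([540.0609682 , 304.89743741,   1.94613395]), np.float64(6.731491758824305))
(array([383.26155394, 301.9493567 ,   1.32393772]), np.float64(3.6494275273439065))
```

View pics/c1.png

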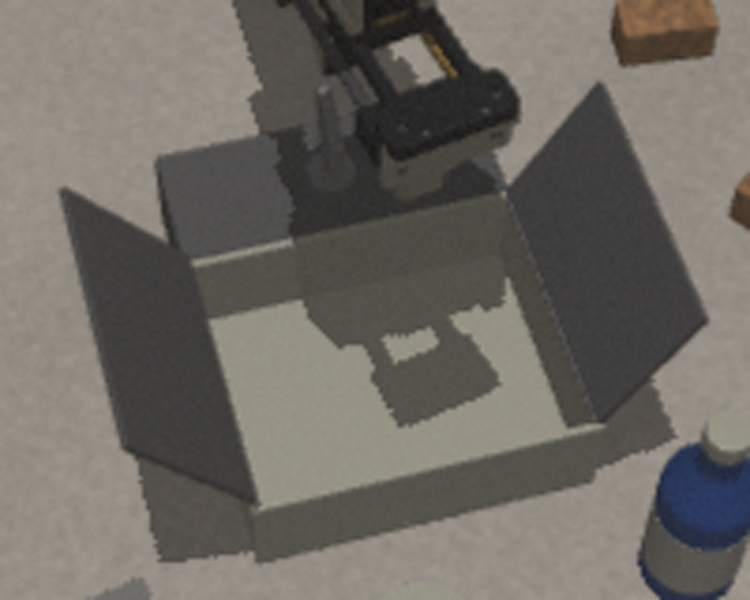

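View pics/wrist0.png

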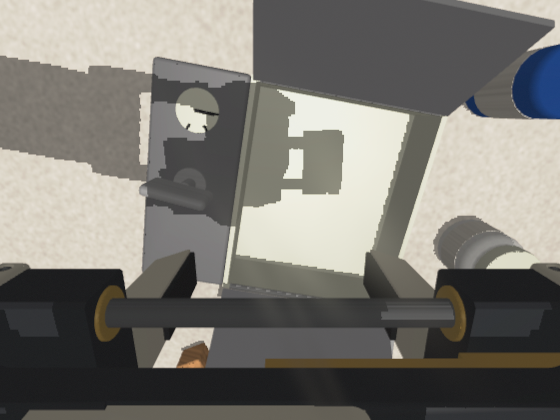

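Run:
```python
from h import *
from scipy.optimize import least_squares
m=bot.camera_model('scene')
f=lambda s,a,L,x:(x, s*(107.5-L*np.cos(a)),(72.5 if s>0 else 78.5)+L*np.sin(a))
def pts(p):
    a,b=p[3:]
    return [((257,507),(93,-110,70)),((602,427),(93,110,70)),((260,560),(93,-110,0)),((590,483),(93,110,0)),((157,158),(-183,-110,70)),
     ((602,83),f(1,a,108,-91)),((707,320),f(1,a,108,91)),((63,188),f(-1,b,120,-91)),((125,448),f(-1,b,120,91))]
def res(p,wm=m):
    c,s=np.cos(p[2]),np.sin(p[2]); r=[]
    for (u,v),X in pts(p):
        W=(p[0]+c*X[0]-s*X[1],p[1]+s*X[0]+c*X[1],X[2])
        r+=list(proj(m,W)-[190+u/3.75,120+v/3.75])
    return np.array(r)
r=least_squares(res,[600,20,0.,1.9,1.9],loss='soft_l1'); print(r.x,r.fun.round(1).reshape(-1,2).tolist())
# wrist dial cross-check at wrist0
w=bot.camera_model('wrist'); x,y,t=r.x[:3]
W=lambda X:(x+np.cos(t)*X[0]-np.sin(t)*X[1],y+np.sin(t)*X[0]+np.cos(t)*X[1],X[2])
for n,X in dict(dial=(-138,70,70),c1=(88,105,70),key=(-138,0,130)).items(): print(n,proj(w,W(X)))
print(w['R'],-w['R'].T@w['t'])
```

```text
[ 5.70395312e+02 -1.05168625e+01 -1.78036248e-01  2.07523727e+00
  2.19981432e+00] [[-0.7, 1.1], [1.2, 0.1], [-0.4, 0.9], [1.2, -0.2], [-0.3, -1.2], [0.1, -0.5], [-0.0, -0.0], [-0.2, -0.2], [-0.1, -0.3]]
dial [195.85117597 108.5069353 ]
c1 [441.12801015 114.88410096]
key [168.90477745 196.7897642 ]
[[ 9.99999825e-01  4.02905260e-04 -4.34274310e-04]
 [ 5.14786350e-04 -9.53778420e-01  3.00510332e-01]
 [-2.93124272e-04 -3.00510503e-01 -9.53778460e-01]] [524.99193981  80.89286198 383.86777656]
```

The feeder is at (570.4,-10.5) with yaw -0.178, and the dial cross-checks to within 2 px in the wrist view. Before the first reach I'll do one close crop of the chosen bars and check clearances.

```bash
cat >> h.py <<'E'
FX,FY,FT=570.4,-10.5,-.178
def fw(x,y): return np.array([FX+np.cos(FT)*x-np.sin(FT)*y, FY+np.sin(FT)*x+np.cos(FT)*y])
def cl():
    r=bot.get_obs()['tcp_rot']
    from scipy.spatial.transform import Rotation as Q
    v=Q.from_euler('xyz',r).apply([0,1,0]); a=np.arctan2(v[1],v[0]); return (a+np.pi/2)%np.pi-np.pi/2
def find(x0,tol=70):
    "refit bar near x0 from both cameras; returns x,y,closing angle"
    obs=[]
    for n in('scene','side'):
        m,im=cap(n)
        c=[(np.linalg.norm(atz(m,b[1],b[2],18)[:2]-x0),b) for b in bars(m,im)]
        c=[q for q in c if q[0]<tol]
        if c: q=min(c,key=lambda q:q[0]); obs.append((m,q[1][3]))
    if not obs: return None
    p,f=fitbar(obs,x0); a=p[2]-np.pi/2; a=(a+np.pi/2)%np.pi-np.pi/2
    return p[0],p[1],a,len(obs),f
def delta(x,y,z,a):
    o=bot.get_obs(); t=o['tool_pos']; d=np.array([x,y,z])-t; da=(a-cl()+np.pi/2)%np.pi-np.pi/2
    print('delta',d.round(1),'rz',round(da,3),'t',round(o['time'],1),'w',round(o['grip_width'],1))
E
python3 - <<'E'
from h import *
m=bot.camera_model('scene')
for n,u,v in(('bottle base',374,272),('jar base',302,308),('scr plate',215,292),('scr neck',175,308),('blue',114,216),('purple',101,276)): print(n,atz(m,u,v,0).round()[:2])
im=cv2.imread('pics/scene0.png'); a=im[185:300,80:210]; b=im[100:215,330:460]
cv2.imwrite('pics/c2.png',cv2.resize(np.hstack([a,b]),(780,345)))
delta(540,305,130,.375); delta(383.3,302,130,-.25)
E
```

```text
bottle base [761. 105.]
jar base [769. -86.]
scr plate [ 650. -248.]
scr neck [ 648. -343.]
blue [ 353. -401.]
purple [ 500. -473.]
delta [ 15.3 304.9 -96.2] rz 0.375 t 0.1 w 91.8
delta [-141.4  301.9  -96.2] rz -0.25 t 0.1 w 91.8
```

View pics/c2.png

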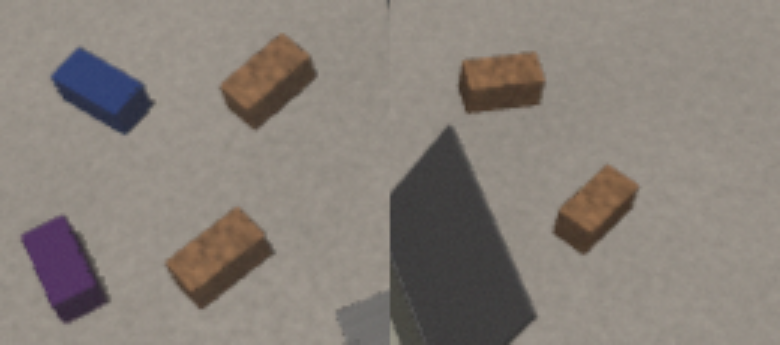

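The crop shows four brown bars: left pair at (270,80) and (220,257), right pair at (502,82) and (597,208). The blue and purple ones are not meant. Starting with the bar at (383,302).

>>> {"method": "carry_out", "body": {"plan": [{"tx": -18, "ty": 38, "rz": -0.03}, {"tx": -18, "ty": 38, "rz": -0.03}, {"tx": -18, "ty": 38, "rz": -0.03}, {"tx": -18, "ty": 38, "rz": -0.03}, {"tx": -18, "ty": 38, "rz": -0.03}, {"tx": -18, "ty": 38, "rz": -0.03}, {"tx": -17, "ty": 37, "rz": -0.035}, {"tx": -17, "ty": 37, "rz": -0.035}, {"tz": -40}, {"tz": -40}, {"tz": -20}, {}], "gripper": 0}}

```text
invalid input at $.plan[0]: expected keys tx, ty, tz, rx, ry, rz
```

Run:
```python
from h import *
p=find((383,302)); print(p); delta(p[0],p[1],11,p[2]); cap('wrist','w1.png')
```

```text
(np.float64(383.3386468279598), np.float64(302.58212054473256), np.float64(-0.23773855593766302), 2, np.float64(3.7293056503534308))
delta [-141.5  302.5 -215.4] rz -0.238 t 0.2 w 91.7
```

View pics/w1.png

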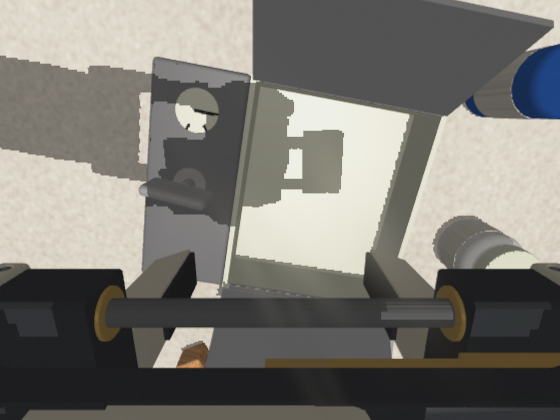

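All keys are required in every row. The wrist view is unchanged, because the move was refused. Retrying with full rows.

>>> {"method": "carry_out", "body": {"plan": [{"tx": -18, "ty": 38, "tz": 0, "rx": 0, "ry": 0, "rz": -0.03}, {"tx": -18, "ty": 38, "tz": 0, "rx": 0, "ry": 0, "rz": -0.03}, {"tx": -18, "ty": 38, "tz": 0, "rx": 0, "ry": 0, "rz": -0.03}, {"tx": -18, "ty": 38, "tz": 0, "rx": 0, "ry": 0, "rz": -0.03}, {"tx": -18, "ty": 38, "tz": 0, "rx": 0, "ry": 0, "rz": -0.03}, {"tx": -18, "ty": 38, "tz": 0, "rx": 0, "ry": 0, "rz": -0.03}, {"tx": -17, "ty": 37, "tz": 0, "rx": 0, "ry": 0, "rz": -0.03}, {"tx": -17, "ty": 37, "tz": 0, "rx": 0, "ry": 0, "rz": -0.03}, {"tx": 0, "ty": 0, "tz": -40, "rx": 0, "ry": 0, "rz": 0}, {"tx": 0, "ty": 0, "tz": -40, "rx": 0, "ry": 0, "rz": 0}, {"tx": 0, "ty": 0, "tz": -20, "rx": 0, "ry": 0, "rz": 0}, {"tx": 0, "ty": 0, "tz": 0, "rx": 0, "ry": 0, "rz": 0}], "gripper": 0}}

```text
time: 1.5
tool_pos: [381.2, 301.2, 124.1]
tcp_rot: [-3.137, 0.004, 1.331]
contact_force: [0.8, -0.4, 0.1]
grip_width: 92.0
finger_force: 0.0
```

Run:
```python
from h import *
delta(383.3,302.5,11,-.238); m,im=cap('wrist','w2.png')
for b in bars(m,im,amin=400): print(b[:3],atz(m,b[1],b[2],36))
```

```text
delta [   2.1    1.3 -113.1] rz 0.002 t 1.5 w 92.0
(3661.0, 284.0799417281253, 206.07857598106162) [386.56699786 308.17515676  36.        ]
(5576.5, 474.89037329268655, 159.61161421441167) [535.97959757 309.80411074  36.        ]
```

View pics/w2.png

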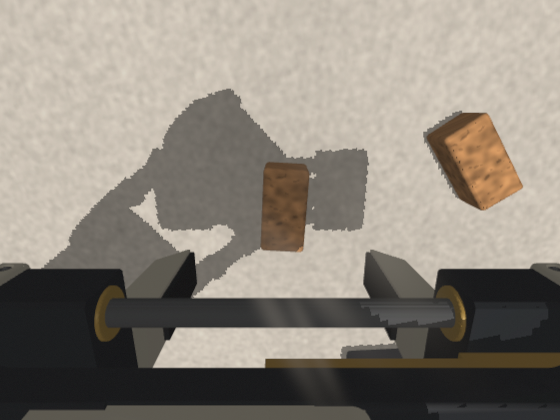

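The bar is at (285,206) between the fingers and well aligned; descending and grasping.

>>> {"method": "carry_out", "body": {"plan": [{"tx": 3, "ty": 3, "tz": -40, "rx": 0, "ry": 0, "rz": 0}, {"tx": 0, "ty": 0, "tz": -40, "rx": 0, "ry": 0, "rz": 0}, {"tx": 0, "ty": 0, "tz": -20, "rx": 0, "ry": 0, "rz": 0}, {"tx": 0, "ty": 0, "tz": -13, "rx": 0, "ry": 0, "rz": 0}, {"tx": 0, "ty": 0, "tz": 0, "rx": 0, "ry": 0, "rz": 0}]}}

```text
time: 2.05
tool_pos: [386.4, 305.0, 13.7]
tcp_rot: [-3.141, 0.0, 1.33]
contact_force: [0.3, 1.2, 0.3]
grip_width: 91.8
finger_force: 0.0
```

>>> {"method": "carry_out", "body": {"plan": [{"tx": 0, "ty": 0, "tz": 0, "rx": 0, "ry": 0, "rz": 0}, {"tx": 0, "ty": 0, "tz": 0, "rx": 0, "ry": 0, "rz": 0}, {"tx": 0, "ty": 0, "tz": 0, "rx": 0, "ry": 0, "rz": 0}, {"tx": 0, "ty": 0, "tz": 0, "rx": 0, "ry": 0, "rz": 0}, {"tx": 0, "ty": 0, "tz": 0, "rx": 0, "ry": 0, "rz": 0}, {"tx": 0, "ty": 0, "tz": 0, "rx": 0, "ry": 0, "rz": 0}, {"tx": 0, "ty": 0, "tz": 0, "rx": 0, "ry": 0, "rz": 0}, {"tx": 0, "ty": 0, "tz": 0, "rx": 0, "ry": 0, "rz": 0}], "gripper": 1}}

```text
time: 2.85
tool_pos: [385.9, 305.0, 13.7]
tcp_rot: [-3.141, 0.0, 1.331]
contact_force: [-1.0, -0.3, -0.1]
grip_width: 36.1
finger_force: 29.5
```

>>> {"method": "carry_out", "body": {"plan": [{"tx": 0, "ty": 0, "tz": 25, "rx": 0, "ry": 0, "rz": 0}, {"tx": 0, "ty": 0, "tz": 40, "rx": 0, "ry": 0, "rz": 0}, {"tx": 0, "ty": 0, "tz": 40, "rx": 0, "ry": 0, "rz": 0}, {"tx": 0, "ty": 0, "tz": 40, "rx": 0, "ry": 0, "rz": 0}, {"tx": 0, "ty": 0, "tz": 40, "rx": 0, "ry": 0, "rz": 0}, {"tx": 0, "ty": 0, "tz": 25, "rx": 0, "ry": 0, "rz": 0}, {"tx": 0, "ty": 0, "tz": 0, "rx": 0, "ry": 0, "rz": 0}]}}

```text
time: 3.55
tool_pos: [387.5, 305.9, 227.2]
tcp_rot: [3.136, -0.005, 1.331]
contact_force: [0.8, 0.6, -2.6]
grip_width: 36.1
finger_force: 29.5
```

Run:
```python
from h import *
print(fw(45,55)); delta(*fw(45,55),16,FT)
```

```text
[624.42737439  35.6632193 ]
delta [ 236.9 -270.3 -211.2] rz 0.062 t 3.5 w 36.1
```

>>> {"method": "carry_out", "body": {"plan": [{"tx": 15, "ty": -17, "tz": 0, "rx": 0, "ry": 0, "rz": 0.006}, {"tx": 22, "ty": -25, "tz": 0, "rx": 0, "ry": 0, "rz": 0.006}, {"tx": 25, "ty": -29, "tz": 0, "rx": 0, "ry": 0, "rz": 0.006}, {"tx": 25, "ty": -29, "tz": 0, "rx": 0, "ry": 0, "rz": 0.006}, {"tx": 25, "ty": -29, "tz": 0, "rx": 0, "ry": 0, "rz": 0.006}, {"tx": 25, "ty": -29, "tz": 0, "rx": 0, "ry": 0, "rz": 0.006}, {"tx": 25, "ty": -29, "tz": 0, "rx": 0, "ry": 0, "rz": 0.006}, {"tx": 25, "ty": -29, "tz": 0, "rx": 0, "ry": 0, "rz": 0.006}, {"tx": 25, "ty": -27, "tz": 0, "rx": 0, "ry": 0, "rz": 0.006}, {"tx": 15, "ty": -17, "tz": 0, "rx": 0, "ry": 0, "rz": 0.006}, {"tx": 10, "ty": -10, "tz": 0, "rx": 0, "ry": 0, "rz": 0}, {"tx": 0, "ty": 0, "tz": 0, "rx": 0, "ry": 0, "rz": 0}]}}

```text
time: 4.75
tool_pos: [623.2, 33.4, 221.1]
tcp_rot: [-3.138, 0.001, 1.389]
contact_force: [-1.5, -0.2, -1.2]
grip_width: 36.2
finger_force: 29.5
```

>>> {"method": "carry_out", "body": {"plan": [{"tx": 0, "ty": 0, "tz": -20, "rx": 0, "ry": 0, "rz": 0}, {"tx": 0, "ty": 0, "tz": -40, "rx": 0, "ry": 0, "rz": 0}, {"tx": 0, "ty": 0, "tz": -40, "rx": 0, "ry": 0, "rz": 0}, {"tx": 0, "ty": 0, "tz": -20, "rx": 0, "ry": 0, "rz": 0}, {"tx": 0, "ty": 0, "tz": 0, "rx": 0, "ry": 0, "rz": 0}]}}

```text
time: 5.25
tool_pos: [619.5, 36.1, 99.3]
tcp_rot: [-3.132, 0.001, 1.392]
contact_force: [0.2, 1.0, -0.5]
grip_width: 36.4
finger_force: 29.5
```

Run:
```python
from h import *
delta(*fw(45,55),19.5,FT); cap('side','s1.png'); cap('wrist','w3.png')
```

```text
delta [  4.9  -0.4 -79.8] rz 0.001 t 5.2 w 36.4
```

View pics/w3.png

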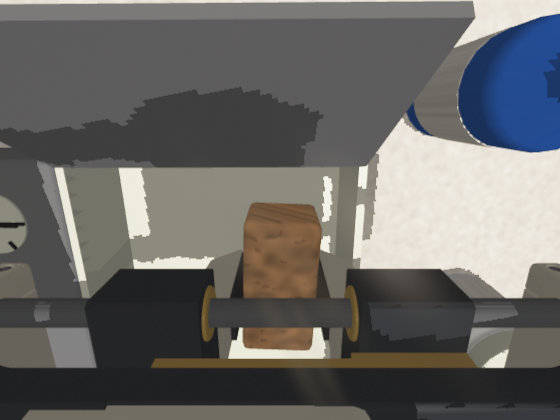

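>>> {"method": "carry_out", "body": {"plan": [{"tx": 2, "ty": 0, "tz": -30, "rx": 0, "ry": 0, "rz": 0}, {"tx": 0, "ty": 0, "tz": -25, "rx": 0, "ry": 0, "rz": 0}, {"tx": 0, "ty": 0, "tz": -15, "rx": 0, "ry": 0, "rz": 0}, {"tx": 0, "ty": 0, "tz": -10, "rx": 0, "ry": 0, "rz": 0}, {"tx": 0, "ty": 0, "tz": 0, "rx": 0, "ry": 0, "rz": 0}, {"tx": 0, "ty": 0, "tz": 0, "rx": 0, "ry": 0, "rz": 0}]}}

```text
time: 5.95
tool_pos: [625.8, 35.0, 24.9]
tcp_rot: [3.14, -0.0, 1.391]
contact_force: [0.6, 0.4, -1.2]
grip_width: 36.2
finger_force: 29.5
```

>>> {"method": "carry_out", "body": {"plan": [{"tx": 0, "ty": 0, "tz": 0, "rx": 0, "ry": 0, "rz": 0}, {"tx": 0, "ty": 0, "tz": 0, "rx": 0, "ry": 0, "rz": 0}, {"tx": 0, "ty": 0, "tz": 0, "rx": 0, "ry": 0, "rz": 0}, {"tx": 0, "ty": 0, "tz": 0, "rx": 0, "ry": 0, "rz": 0}], "gripper": 0.53}}

```text
time: 6.35
tool_pos: [625.3, 35.0, 24.2]
tcp_rot: [3.141, -0.0, 1.391]
contact_force: [-0.8, -0.3, 0.6]
grip_width: 43.2
finger_force: 0.0
```

>>> {"method": "carry_out", "body": {"plan": [{"tx": 0, "ty": 0, "tz": 15, "rx": 0, "ry": 0, "rz": 0}, {"tx": 0, "ty": 0, "tz": 35, "rx": 0, "ry": 0, "rz": 0}, {"tx": 0, "ty": 0, "tz": 40, "rx": 0, "ry": 0, "rz": 0}, {"tx": 0, "ty": 0, "tz": 40, "rx": 0, "ry": 0, "rz": 0}, {"tx": 0, "ty": 0, "tz": 40, "rx": 0, "ry": 0, "rz": 0}, {"tx": 0, "ty": 0, "tz": 30, "rx": 0, "ry": 0, "rz": 0}, {"tx": 0, "ty": 0, "tz": 0, "rx": 0, "ry": 0, "rz": 0}]}}

```text
time: 7.05
tool_pos: [627.2, 34.9, 230.6]
tcp_rot: [3.131, -0.001, 1.391]
contact_force: [-1.2, -0.3, 0.1]
grip_width: 43.0
finger_force: 0.0
```

Run:
```python
from h import *
p=find((540,305)); print(p); delta(p[0],p[1],12,p[2])
```

```text
(np.float64(540.238430302297), np.float64(304.63942235709663), np.float64(0.3592187275886345), 2, np.float64(6.7487259058650135))
delta [ -84.8  269.6 -213.1] rz 0.539 t 7.2 w 43.0
```

>>> {"method": "carry_out", "body": {"plan": [{"tx": -6, "ty": 18, "tz": 0, "rx": 0, "ry": 0, "rz": 0.06}, {"tx": -10, "ty": 34, "tz": 0, "rx": 0, "ry": 0, "rz": 0.06}, {"tx": -12, "ty": 38, "tz": 0, "rx": 0, "ry": 0, "rz": 0.06}, {"tx": -12, "ty": 38, "tz": 0, "rx": 0, "ry": 0, "rz": 0.06}, {"tx": -12, "ty": 38, "tz": 0, "rx": 0, "ry": 0, "rz": 0.06}, {"tx": -12, "ty": 38, "tz": 0, "rx": 0, "ry": 0, "rz": 0.06}, {"tx": -12, "ty": 36, "tz": 0, "rx": 0, "ry": 0, "rz": 0.06}, {"tx": -9, "ty": 30, "tz": 0, "rx": 0, "ry": 0, "rz": 0.06}, {"tx": 0, "ty": 0, "tz": -30, "rx": 0, "ry": 0, "rz": 0.06}, {"tx": 0, "ty": 0, "tz": -40, "rx": 0, "ry": 0, "rz": 0}, {"tx": 0, "ty": 0, "tz": -40, "rx": 0, "ry": 0, "rz": 0}, {"tx": 0, "ty": 0, "tz": 0, "rx": 0, "ry": 0, "rz": 0}], "gripper": 0}}

```text
time: 8.35
tool_pos: [535.5, 303.2, 106.8]
tcp_rot: [-3.127, 0.001, 1.931]
contact_force: [-0.5, -0.8, -1.2]
grip_width: 91.9
finger_force: 0.0
```

Run:
```python
from h import *
p=find((540,305)); print(p); delta(p[0],p[1],12,p[2]);m,im=cap('wrist')
for b in bars(m,im,amin=400): print(b[:3],atz(m,b[1],b[2],36))
```

```text
(np.float64(540.5981607540925), np.float64(304.3169967729421), np.float64(0.3370878183523742), 2, np.float64(6.3654651142744605))
delta [   1.    -0.5 -101.3] rz -0.023 t 8.4 w 91.6
(3944.5, 284.93045168377904, 215.6463430092534) [541.76878927 309.7566978   36.        ]
```

>>> {"method": "carry_out", "body": {"plan": [{"tx": 1, "ty": 1, "tz": -40, "rx": 0, "ry": 0, "rz": 0}, {"tx": 0, "ty": 0, "tz": -35, "rx": 0, "ry": 0, "rz": 0}, {"tx": 0, "ty": 0, "tz": -16, "rx": 0, "ry": 0, "rz": 0}, {"tx": 0, "ty": 0, "tz": -9, "rx": 0, "ry": 0, "rz": 0}, {"tx": 0, "ty": 0, "tz": 0, "rx": 0, "ry": 0, "rz": 0}]}}

```text
time: 9.0
tool_pos: [541.7, 306.2, 14.6]
tcp_rot: [3.14, -0.0, 1.931]
contact_force: [-0.2, -0.3, -0.2]
grip_width: 91.5
finger_force: 0.0
```

>>> {"method": "carry_out", "body": {"plan": [{"tx": 0, "ty": 0, "tz": 0, "rx": 0, "ry": 0, "rz": 0}, {"tx": 0, "ty": 0, "tz": 0, "rx": 0, "ry": 0, "rz": 0}, {"tx": 0, "ty": 0, "tz": 0, "rx": 0, "ry": 0, "rz": 0}, {"tx": 0, "ty": 0, "tz": 0, "rx": 0, "ry": 0, "rz": 0}, {"tx": 0, "ty": 0, "tz": 0, "rx": 0, "ry": 0, "rz": 0}, {"tx": 0, "ty": 0, "tz": 0, "rx": 0, "ry": 0, "rz": 0}, {"tx": 0, "ty": 0, "tz": 0, "rx": 0, "ry": 0, "rz": 0}, {"tx": 0, "ty": 0, "tz": 0, "rx": 0, "ry": 0, "rz": 0}], "gripper": 1}}

```text
time: 9.8
tool_pos: [541.1, 306.0, 13.7]
tcp_rot: [3.141, 0.0, 1.931]
contact_force: [1.2, -0.4, 0.4]
grip_width: 35.9
finger_force: 30.0
```

>>> {"method": "carry_out", "body": {"plan": [{"tx": 0, "ty": 0, "tz": 25, "rx": 0, "ry": 0, "rz": 0}, {"tx": 0, "ty": 0, "tz": 40, "rx": 0, "ry": 0, "rz": 0}, {"tx": 0, "ty": 0, "tz": 40, "rx": 0, "ry": 0, "rz": 0}, {"tx": 0, "ty": 0, "tz": 40, "rx": 0, "ry": 0, "rz": 0}, {"tx": 0, "ty": 0, "tz": 40, "rx": 0, "ry": 0, "rz": 0}, {"tx": 0, "ty": 0, "tz": 25, "rx": 0, "ry": 0, "rz": 0}, {"tx": 0, "ty": 0, "tz": 0, "rx": 0, "ry": 0, "rz": 0}, {"tx": 0, "ty": 0, "tz": 0, "rx": 0, "ry": 0, "rz": 0}]}}

```text
time: 10.6
tool_pos: [540.7, 305.9, 223.3]
tcp_rot: [-3.141, 0.0, 1.931]
contact_force: [-1.0, 0.4, -1.0]
grip_width: 36.0
finger_force: 30.0
```

Run:
```python
from h import *
delta(*fw(-20,55),18,FT)
```

```text
delta [  19.7 -258.7 -205.3] rz -0.538 t 10.6 w 36.0
```

>>> {"method": "carry_out", "body": {"plan": [{"tx": 2, "ty": -18, "tz": 0, "rx": 0, "ry": 0, "rz": -0.06}, {"tx": 2, "ty": -32, "tz": 0, "rx": 0, "ry": 0, "rz": -0.06}, {"tx": 3, "ty": -36, "tz": 0, "rx": 0, "ry": 0, "rz": -0.06}, {"tx": 3, "ty": -36, "tz": 0, "rx": 0, "ry": 0, "rz": -0.06}, {"tx": 3, "ty": -36, "tz": 0, "rx": 0, "ry": 0, "rz": -0.06}, {"tx": 3, "ty": -36, "tz": 0, "rx": 0, "ry": 0, "rz": -0.06}, {"tx": 2, "ty": -33, "tz": 0, "rx": 0, "ry": 0, "rz": -0.06}, {"tx": 2, "ty": -32, "tz": 0, "rx": 0, "ry": 0, "rz": -0.06}, {"tx": 0, "ty": 0, "tz": 0, "rx": 0, "ry": 0, "rz": -0.06}, {"tx": 0, "ty": 0, "tz": 0, "rx": 0, "ry": 0, "rz": 0}, {"tx": 0, "ty": 0, "tz": -35, "rx": 0, "ry": 0, "rz": 0}, {"tx": 0, "ty": 0, "tz": -35, "rx": 0, "ry": 0, "rz": 0}]}}

```text
time: 11.8
tool_pos: [560.8, 47.7, 152.4]
tcp_rot: [3.141, -0.0, 1.393]
contact_force: [0.8, 0.8, -0.9]
grip_width: 35.6
finger_force: 30.0
```

>>> {"method": "carry_out", "body": {"plan": [{"tx": 0, "ty": 0, "tz": -40, "rx": 0, "ry": 0, "rz": 0}, {"tx": 0, "ty": 0, "tz": -10, "rx": 0, "ry": 0, "rz": 0}, {"tx": 0, "ty": 0, "tz": 0, "rx": 0, "ry": 0, "rz": 0}, {"tx": 0, "ty": 0, "tz": 0, "rx": 0, "ry": 0, "rz": 0}]}}

```text
time: 12.2
tool_pos: [561.8, 47.3, 104.9]
tcp_rot: [3.14, -0.0, 1.392]
contact_force: [0.2, -0.2, 0.4]
grip_width: 35.5
finger_force: 30.0
```

Run:
```python
from h import *
delta(*fw(-20,55),19,FT)
```

```text
delta [ -1.4  -0.2 -85.9] rz 0.001 t 12.2 w 35.5
```

>>> {"method": "carry_out", "body": {"plan": [{"tx": -2, "ty": 0, "tz": -30, "rx": 0, "ry": 0, "rz": 0}, {"tx": 0, "ty": 0, "tz": -28, "rx": 0, "ry": 0, "rz": 0}, {"tx": 0, "ty": 0, "tz": -15, "rx": 0, "ry": 0, "rz": 0}, {"tx": 0, "ty": 0, "tz": -10, "rx": 0, "ry": 0, "rz": 0}, {"tx": 0, "ty": 0, "tz": -2, "rx": 0, "ry": 0, "rz": 0}, {"tx": 0, "ty": 0, "tz": 0, "rx": 0, "ry": 0, "rz": 0}]}}

```text
time: 12.8
tool_pos: [559.9, 47.1, 19.8]
tcp_rot: [3.14, -0.0, 1.391]
contact_force: [-0.3, -0.3, -0.3]
grip_width: 35.9
finger_force: 30.0
```

>>> {"method": "carry_out", "body": {"plan": [{"tx": 0, "ty": 0, "tz": 0, "rx": 0, "ry": 0, "rz": 0}, {"tx": 0, "ty": 0, "tz": 0, "rx": 0, "ry": 0, "rz": 0}, {"tx": 0, "ty": 0, "tz": 0, "rx": 0, "ry": 0, "rz": 0}, {"tx": 0, "ty": 0, "tz": 0, "rx": 0, "ry": 0, "rz": 0}], "gripper": 0.53}}

```text
time: 13.2
tool_pos: [559.2, 47.0, 19.1]
tcp_rot: [3.141, -0.0, 1.391]
contact_force: [-0.9, 0.5, -0.1]
grip_width: 42.9
finger_force: 0.0
```

>>> {"method": "carry_out", "body": {"plan": [{"tx": 0, "ty": 0, "tz": 15, "rx": 0, "ry": 0, "rz": 0}, {"tx": 0, "ty": 0, "tz": 35, "rx": 0, "ry": 0, "rz": 0}, {"tx": 0, "ty": 0, "tz": 40, "rx": 0, "ry": 0, "rz": 0}, {"tx": 0, "ty": 0, "tz": 40, "rx": 0, "ry": 0, "rz": 0}, {"tx": 0, "ty": 0, "tz": 40, "rx": 0, "ry": 0, "rz": 0}, {"tx": 0, "ty": 0, "tz": 35, "rx": 0, "ry": 0, "rz": 0}, {"tx": 0, "ty": 0, "tz": 0, "rx": 0, "ry": 0, "rz": 0}, {"tx": 0, "ty": 0, "tz": 0, "rx": 0, "ry": 0, "rz": 0}]}}

```text
time: 14.0
tool_pos: [559.1, 47.0, 224.3]
tcp_rot: [3.14, -0.0, 1.391]
contact_force: [0.2, 0.7, 0.1]
grip_width: 43.3
finger_force: 0.0
```

Run:
```python
from h import *
p=find((548,-359)); print(p); delta(p[0],p[1],12,p[2])
```

```text
(np.float64(547.8062381623265), np.float64(-358.63885756032687), np.float64(0.28936428716495666), 2, np.float64(5.567755619410372))
delta [ -10.4 -405.7 -210.4] rz 0.469 t 14.1 w 43.0
```

>>> {"method": "carry_out", "body": {"plan": [{"tx": -1, "ty": -20, "tz": 0, "rx": 0, "ry": 0, "rz": 0.04}, {"tx": -1, "ty": -38, "tz": 0, "rx": 0, "ry": 0, "rz": 0.04}, {"tx": -1, "ty": -40, "tz": 0, "rx": 0, "ry": 0, "rz": 0.04}, {"tx": -1, "ty": -40, "tz": 0, "rx": 0, "ry": 0, "rz": 0.04}, {"tx": -1, "ty": -40, "tz": 0, "rx": 0, "ry": 0, "rz": 0.04}, {"tx": -1, "ty": -40, "tz": 0, "rx": 0, "ry": 0, "rz": 0.04}, {"tx": -1, "ty": -40, "tz": 0, "rx": 0, "ry": 0, "rz": 0.04}, {"tx": -1, "ty": -40, "tz": 0, "rx": 0, "ry": 0, "rz": 0.04}, {"tx": -1, "ty": -40, "tz": 0, "rx": 0, "ry": 0, "rz": 0.04}, {"tx": -1, "ty": -40, "tz": 0, "rx": 0, "ry": 0, "rz": 0.04}, {"tx": 0, "ty": -28, "tz": 0, "rx": 0, "ry": 0, "rz": 0.04}, {"tx": 0, "ty": 0, "tz": 0, "rx": 0, "ry": 0, "rz": 0.03}], "gripper": 0}}

```text
time: 15.3
tool_pos: [547.5, -362.6, 220.7]
tcp_rot: [-3.139, -0.002, 1.858]
contact_force: [-0.1, -0.0, 0.5]
grip_width: 91.8
finger_force: 0.0
```

>>> {"method": "carry_out", "body": {"plan": [{"tx": 0, "ty": 0, "tz": -35, "rx": 0, "ry": 0, "rz": 0}, {"tx": 0, "ty": 0, "tz": -40, "rx": 0, "ry": 0, "rz": 0}, {"tx": 0, "ty": 0, "tz": -35, "rx": 0, "ry": 0, "rz": 0}, {"tx": 0, "ty": 0, "tz": 0, "rx": 0, "ry": 0, "rz": 0}, {"tx": 0, "ty": 0, "tz": 0, "rx": 0, "ry": 0, "rz": 0}]}}

```text
time: 15.8
tool_pos: [548.7, -358.7, 112.9]
tcp_rot: [-3.14, -0.002, 1.861]
contact_force: [-0.2, 0.2, 1.5]
grip_width: 92.0
finger_force: 0.0
```

Run:
```python
from h import *
p=find((548,-359)); print(p); delta(p[0],p[1],13,p[2]);m,im=cap('wrist')
for b in bars(m,im,amin=400): print(b[:3],atz(m,b[1],b[2],36))
```

```text
(np.float64(545.3858023494065), np.float64(-359.01340155857156), np.float64(0.8653967555963531), 2, np.float64(21.252314556529768))
delta [  -4.5    0.7 -102.6] rz 0.575 t 15.9 w 91.8
(3896.5, 279.72445356944263, 210.6812524060054) [ 548.15637477 -352.98088265   36.        ]
(3250.0, 179.56046153846154, 26.62482051282051) [ 449.39141225 -250.98511468   36.        ]
```

>>> {"method": "carry_out", "body": {"plan": [{"tx": 0, "ty": 1, "tz": -40, "rx": 0, "ry": 0, "rz": 0}, {"tx": 0, "ty": 0, "tz": -35, "rx": 0, "ry": 0, "rz": 0}, {"tx": 0, "ty": 0, "tz": -16, "rx": 0, "ry": 0, "rz": 0}, {"tx": 0, "ty": 0, "tz": -9, "rx": 0, "ry": 0, "rz": 0}, {"tx": 0, "ty": 0, "tz": 0, "rx": 0, "ry": 0, "rz": 0}]}}

```text
time: 16.45
tool_pos: [549.2, -358.2, 14.0]
tcp_rot: [3.141, 0.0, 1.861]
contact_force: [-0.8, -0.1, 0.6]
grip_width: 91.5
finger_force: 0.0
```

>>> {"method": "carry_out", "body": {"plan": [{"tx": 0, "ty": 0, "tz": 0, "rx": 0, "ry": 0, "rz": 0}, {"tx": 0, "ty": 0, "tz": 0, "rx": 0, "ry": 0, "rz": 0}, {"tx": 0, "ty": 0, "tz": 0, "rx": 0, "ry": 0, "rz": 0}, {"tx": 0, "ty": 0, "tz": 0, "rx": 0, "ry": 0, "rz": 0}, {"tx": 0, "ty": 0, "tz": 0, "rx": 0, "ry": 0, "rz": 0}, {"tx": 0, "ty": 0, "tz": 0, "rx": 0, "ry": 0, "rz": 0}, {"tx": 0, "ty": 0, "tz": 0, "rx": 0, "ry": 0, "rz": 0}, {"tx": 0, "ty": 0, "tz": 0, "rx": 0, "ry": 0, "rz": 0}], "gripper": 1}}

```text
time: 17.25
tool_pos: [549.0, -358.0, 13.7]
tcp_rot: [3.142, -0.0, 1.861]
contact_force: [-0.2, -0.0, 0.4]
grip_width: 36.2
finger_force: 29.7
```

>>> {"method": "carry_out", "body": {"plan": [{"tx": 0, "ty": 0, "tz": 25, "rx": 0, "ry": 0, "rz": 0}, {"tx": 0, "ty": 0, "tz": 40, "rx": 0, "ry": 0, "rz": 0}, {"tx": 0, "ty": 0, "tz": 40, "rx": 0, "ry": 0, "rz": 0}, {"tx": 0, "ty": 0, "tz": 40, "rx": 0, "ry": 0, "rz": 0}, {"tx": 0, "ty": 0, "tz": 40, "rx": 0, "ry": 0, "rz": 0}, {"tx": 0, "ty": 0, "tz": 25, "rx": 0, "ry": 0, "rz": 0}, {"tx": 0, "ty": 0, "tz": 0, "rx": 0, "ry": 0, "rz": 0}, {"tx": 0, "ty": 0, "tz": 0, "rx": 0, "ry": 0, "rz": 0}]}}

```text
time: 18.05
tool_pos: [548.8, -357.8, 223.3]
tcp_rot: [-3.142, -0.0, 1.861]
contact_force: [0.2, -0.5, -1.4]
grip_width: 35.8
finger_force: 29.7
```

Run:
```python
from h import *
delta(*fw(45,-55),19,FT)
```

```text
delta [  56.1  285.2 -204.3] rz -0.468 t 18.1 w 35.8
```

>>> {"method": "carry_out", "body": {"plan": [{"tx": 4, "ty": 18, "tz": 0, "rx": 0, "ry": 0, "rz": -0.05}, {"tx": 7, "ty": 35, "tz": 0, "rx": 0, "ry": 0, "rz": -0.05}, {"tx": 8, "ty": 40, "tz": 0, "rx": 0, "ry": 0, "rz": -0.05}, {"tx": 8, "ty": 40, "tz": 0, "rx": 0, "ry": 0, "rz": -0.05}, {"tx": 8, "ty": 40, "tz": 0, "rx": 0, "ry": 0, "rz": -0.05}, {"tx": 8, "ty": 40, "tz": 0, "rx": 0, "ry": 0, "rz": -0.05}, {"tx": 7, "ty": 40, "tz": 0, "rx": 0, "ry": 0, "rz": -0.05}, {"tx": 6, "ty": 32, "tz": 0, "rx": 0, "ry": 0, "rz": -0.05}, {"tx": 0, "ty": 0, "tz": 0, "rx": 0, "ry": 0, "rz": -0.06}, {"tx": 0, "ty": 0, "tz": 0, "rx": 0, "ry": 0, "rz": 0}, {"tx": 0, "ty": 0, "tz": -35, "rx": 0, "ry": 0, "rz": 0}, {"tx": 0, "ty": 0, "tz": -35, "rx": 0, "ry": 0, "rz": 0}]}}

```text
time: 19.25
tool_pos: [604.8, -73.7, 152.4]
tcp_rot: [3.141, 0.0, 1.402]
contact_force: [0.6, -0.2, -0.6]
grip_width: 35.8
finger_force: 29.7
```

>>> {"method": "carry_out", "body": {"plan": [{"tx": 0, "ty": 0, "tz": -40, "rx": 0, "ry": 0, "rz": 0}, {"tx": 0, "ty": 0, "tz": -10, "rx": 0, "ry": 0, "rz": 0}, {"tx": 0, "ty": 0, "tz": 0, "rx": 0, "ry": 0, "rz": 0}, {"tx": 0, "ty": 0, "tz": 0, "rx": 0, "ry": 0, "rz": 0}]}}

```text
time: 19.65
tool_pos: [605.8, -73.6, 105.0]
tcp_rot: [3.14, 0.0, 1.401]
contact_force: [-0.0, -0.3, -0.0]
grip_width: 36.2
finger_force: 29.7
```

Run:
```python
from h import *
delta(*fw(45,-55),19,FT)
```

```text
delta [ -0.9   1.  -86. ] rz -0.008 t 19.6 w 36.2
```

>>> {"method": "carry_out", "body": {"plan": [{"tx": -1, "ty": 1, "tz": -30, "rx": 0, "ry": 0, "rz": -0.01}, {"tx": 0, "ty": 0, "tz": -28, "rx": 0, "ry": 0, "rz": 0}, {"tx": 0, "ty": 0, "tz": -15, "rx": 0, "ry": 0, "rz": 0}, {"tx": 0, "ty": 0, "tz": -10, "rx": 0, "ry": 0, "rz": 0}, {"tx": 0, "ty": 0, "tz": -2, "rx": 0, "ry": 0, "rz": 0}, {"tx": 0, "ty": 0, "tz": 0, "rx": 0, "ry": 0, "rz": 0}]}}

```text
time: 20.25
tool_pos: [604.9, -72.2, 20.0]
tcp_rot: [3.139, 0.0, 1.391]
contact_force: [0.5, -0.7, -0.8]
grip_width: 36.0
finger_force: 29.7
```

>>> {"method": "carry_out", "body": {"plan": [{"tx": 0, "ty": 0, "tz": 0, "rx": 0, "ry": 0, "rz": 0}, {"tx": 0, "ty": 0, "tz": 0, "rx": 0, "ry": 0, "rz": 0}, {"tx": 0, "ty": 0, "tz": 0, "rx": 0, "ry": 0, "rz": 0}, {"tx": 0, "ty": 0, "tz": 0, "rx": 0, "ry": 0, "rz": 0}], "gripper": 0.53}}

```text
time: 20.65
tool_pos: [604.2, -72.0, 19.2]
tcp_rot: [3.141, 0.0, 1.391]
contact_force: [0.3, -0.2, -0.5]
grip_width: 43.2
finger_force: 0.0
```

>>> {"method": "carry_out", "body": {"plan": [{"tx": 0, "ty": 0, "tz": 15, "rx": 0, "ry": 0, "rz": 0}, {"tx": 0, "ty": 0, "tz": 35, "rx": 0, "ry": 0, "rz": 0}, {"tx": 0, "ty": 0, "tz": 40, "rx": 0, "ry": 0, "rz": 0}, {"tx": 0, "ty": 0, "tz": 40, "rx": 0, "ry": 0, "rz": 0}, {"tx": 0, "ty": 0, "tz": 40, "rx": 0, "ry": 0, "rz": 0}, {"tx": 0, "ty": 0, "tz": 35, "rx": 0, "ry": 0, "rz": 0}, {"tx": 0, "ty": 0, "tz": 0, "rx": 0, "ry": 0, "rz": 0}, {"tx": 0, "ty": 0, "tz": 0, "rx": 0, "ry": 0, "rz": 0}]}}

```text
time: 21.45
tool_pos: [604.2, -72.0, 225.4]
tcp_rot: [3.139, 0.0, 1.391]
contact_force: [-0.3, 0.1, 0.2]
grip_width: 43.3
finger_force: 0.0
```

Run:
```python
from h import *
p=find((420,-268)); print(p); delta(p[0],p[1],12,p[2])
```

```text
(np.float64(435.19226505097964), np.float64(-230.98638335475965), np.float64(0.3109308506302888), 2, np.float64(6.538113224305025))
delta [-168.1 -159.2 -210.9] rz 0.491 t 21.6 w 43.0
```

The knocked bar is now at (435,-231), near the leaning long flap. I'll descend outside it and slide in along its length.

>>> {"method": "carry_out", "body": {"plan": [{"tx": -9, "ty": -16, "tz": 0, "rx": 0, "ry": 0, "rz": 0.05}, {"tx": -18, "ty": -25, "tz": 0, "rx": 0, "ry": 0, "rz": 0.05}, {"tx": -21, "ty": -30, "tz": 0, "rx": 0, "ry": 0, "rz": 0.05}, {"tx": -21, "ty": -30, "tz": 0, "rx": 0, "ry": 0, "rz": 0.05}, {"tx": -21, "ty": -30, "tz": 0, "rx": 0, "ry": 0, "rz": 0.05}, {"tx": -21, "ty": -30, "tz": 0, "rx": 0, "ry": 0, "rz": 0.05}, {"tx": -21, "ty": -30, "tz": 0, "rx": 0, "ry": 0, "rz": 0.05}, {"tx": -18, "ty": -25, "tz": 0, "rx": 0, "ry": 0, "rz": 0.05}, {"tx": 0, "ty": 0, "tz": 0, "rx": 0, "ry": 0, "rz": 0.05}, {"tx": 0, "ty": 0, "tz": -30, "rx": 0, "ry": 0, "rz": 0.04}, {"tx": 0, "ty": 0, "tz": -40, "rx": 0, "ry": 0, "rz": 0}, {"tx": 0, "ty": 0, "tz": -35, "rx": 0, "ry": 0, "rz": 0}], "gripper": 0}}

```text
time: 22.75
tool_pos: [453.0, -287.3, 116.2]
tcp_rot: [-3.14, -0.002, 1.88]
contact_force: [-0.1, -0.4, 0.2]
grip_width: 91.8
finger_force: 0.0
```

>>> {"method": "carry_out", "body": {"plan": [{"tx": 0, "ty": 0, "tz": 0, "rx": 0, "ry": 0, "rz": 0}, {"tx": 0, "ty": 0, "tz": 0, "rx": 0, "ry": 0, "rz": 0}]}}

```text
time: 22.95
tool_pos: [453.7, -287.7, 118.4]
tcp_rot: [-3.14, -0.002, 1.881]
contact_force: [0.4, 0.6, 0.8]
grip_width: 91.6
finger_force: 0.0
```

Run:
```python
from h import *
p=find((435,-231)); print(p); delta(453.5,-288,13.7,.311);m,im=cap('wrist','w4.png')
for b in bars(m,im,amin=400): print(b[:3],atz(m,b[1],b[2],36))
```

```text
(np.float64(440.5058245920966), np.float64(-229.2452661499077), np.float64(-0.08317676563746912), 2, np.float64(22.597195615095284))
delta [  -1.4    0.6 -106.6] rz 0.001 t 23.1 w 91.8
(4385.0, 281.10057012542757, 136.53743823641202) [ 436.87830696 -228.73203674   36.        ]
```

View pics/w4.png

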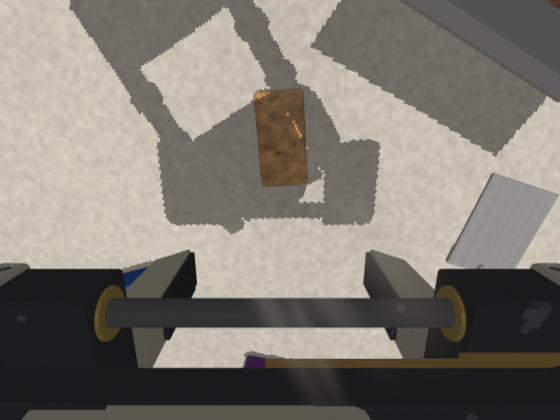

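The bar at (281,137) is aligned with the jaws; descending and sliding in.

>>> {"method": "carry_out", "body": {"plan": [{"tx": 0, "ty": 0, "tz": -40, "rx": 0, "ry": 0, "rz": 0}, {"tx": 0, "ty": 0, "tz": -35, "rx": 0, "ry": 0, "rz": 0}, {"tx": 0, "ty": 0, "tz": -18, "rx": 0, "ry": 0, "rz": 0}, {"tx": 0, "ty": 0, "tz": -12, "rx": 0, "ry": 0, "rz": 0}, {"tx": 0, "ty": 0, "tz": 0, "rx": 0, "ry": 0, "rz": 0}, {"tx": -5, "ty": 15, "tz": 0, "rx": 0, "ry": 0, "rz": 0}, {"tx": -5, "ty": 15, "tz": 0, "rx": 0, "ry": 0, "rz": 0}, {"tx": -4, "ty": 15, "tz": 0, "rx": 0, "ry": 0, "rz": 0}, {"tx": 0, "ty": 0, "tz": 0, "rx": 0, "ry": 0, "rz": 0}]}}

```text
time: 24.0
tool_pos: [440.3, -242.1, 15.3]
tcp_rot: [3.141, 0.001, 1.882]
contact_force: [-0.3, -0.3, 0.1]
grip_width: 91.8
finger_force: 0.0
```

>>> {"method": "carry_out", "body": {"plan": [{"tx": 0, "ty": 0, "tz": 0, "rx": 0, "ry": 0, "rz": 0}, {"tx": 0, "ty": 0, "tz": 0, "rx": 0, "ry": 0, "rz": 0}, {"tx": 0, "ty": 0, "tz": 0, "rx": 0, "ry": 0, "rz": 0}, {"tx": 0, "ty": 0, "tz": 0, "rx": 0, "ry": 0, "rz": 0}, {"tx": 0, "ty": 0, "tz": 0, "rx": 0, "ry": 0, "rz": 0}, {"tx": 0, "ty": 0, "tz": 0, "rx": 0, "ry": 0, "rz": 0}, {"tx": 0, "ty": 0, "tz": 0, "rx": 0, "ry": 0, "rz": 0}, {"tx": 0, "ty": 0, "tz": 0, "rx": 0, "ry": 0, "rz": 0}], "gripper": 1}}

```text
time: 24.8
tool_pos: [440.1, -243.0, 13.7]
tcp_rot: [3.141, 0.0, 1.881]
contact_force: [0.7, 0.0, -0.8]
grip_width: 36.3
finger_force: 29.7
```

>>> {"method": "carry_out", "body": {"plan": [{"tx": 4, "ty": -15, "tz": 8, "rx": 0, "ry": 0, "rz": 0}, {"tx": 5, "ty": -20, "tz": 10, "rx": 0, "ry": 0, "rz": 0}, {"tx": 5, "ty": -15, "tz": 15, "rx": 0, "ry": 0, "rz": 0}, {"tx": 0, "ty": 0, "tz": 40, "rx": 0, "ry": 0, "rz": 0}, {"tx": 0, "ty": 0, "tz": 40, "rx": 0, "ry": 0, "rz": 0}, {"tx": 0, "ty": 0, "tz": 40, "rx": 0, "ry": 0, "rz": 0}, {"tx": 0, "ty": 0, "tz": 40, "rx": 0, "ry": 0, "rz": 0}, {"tx": 0, "ty": 0, "tz": 22, "rx": 0, "ry": 0, "rz": 0}, {"tx": 0, "ty": 0, "tz": 0, "rx": 0, "ry": 0, "rz": 0}, {"tx": 0, "ty": 0, "tz": 0, "rx": 0, "ry": 0, "rz": 0}]}}

```text
time: 25.8
tool_pos: [453.7, -292.7, 228.1]
tcp_rot: [-3.141, -0.001, 1.881]
contact_force: [-0.6, -0.0, -1.1]
grip_width: 36.0
finger_force: 29.7
```

Run:
```python
from h import *
delta(*fw(-20,-61),19,FT); m,im=cap('wrist')
for b in bars(m,im,amin=400): print(b[:3])
```

```text
delta [  86.2  225.7 -209.1] rz -0.488 t 25.8 w 36.0
(8963.0, 278.213358622485, 236.8059987355424)
(2772.0, 493.1138768638768, 26.62217412217412)
```

>>> {"method": "carry_out", "body": {"plan": [{"tx": 6, "ty": 16, "tz": 0, "rx": 0, "ry": 0, "rz": -0.05}, {"tx": 12, "ty": 28, "tz": 0, "rx": 0, "ry": 0, "rz": -0.05}, {"tx": 12, "ty": 32, "tz": 0, "rx": 0, "ry": 0, "rz": -0.05}, {"tx": 12, "ty": 32, "tz": 0, "rx": 0, "ry": 0, "rz": -0.05}, {"tx": 12, "ty": 32, "tz": 0, "rx": 0, "ry": 0, "rz": -0.05}, {"tx": 12, "ty": 32, "tz": 0, "rx": 0, "ry": 0, "rz": -0.05}, {"tx": 12, "ty": 32, "tz": 0, "rx": 0, "ry": 0, "rz": -0.05}, {"tx": 8, "ty": 22, "tz": 0, "rx": 0, "ry": 0, "rz": -0.05}, {"tx": 0, "ty": 0, "tz": 0, "rx": 0, "ry": 0, "rz": -0.05}, {"tx": 0, "ty": 0, "tz": 0, "rx": 0, "ry": 0, "rz": -0.04}, {"tx": 0, "ty": 0, "tz": -35, "rx": 0, "ry": 0, "rz": 0}, {"tx": 0, "ty": 0, "tz": -35, "rx": 0, "ry": 0, "rz": 0}]}}

```text
time: 27.05
tool_pos: [539.6, -66.7, 156.7]
tcp_rot: [-3.141, 0.0, 1.391]
contact_force: [0.4, -0.1, -0.8]
grip_width: 36.0
finger_force: 29.7
```

>>> {"method": "carry_out", "body": {"plan": [{"tx": 0, "ty": 0, "tz": -40, "rx": 0, "ry": 0, "rz": 0}, {"tx": 0, "ty": 0, "tz": -12, "rx": 0, "ry": 0, "rz": 0}, {"tx": 0, "ty": 0, "tz": 0, "rx": 0, "ry": 0, "rz": 0}, {"tx": 0, "ty": 0, "tz": 0, "rx": 0, "ry": 0, "rz": 0}]}}

```text
time: 27.45
tool_pos: [540.7, -67.1, 107.5]
tcp_rot: [3.141, 0.0, 1.391]
contact_force: [0.1, -0.1, -0.3]
grip_width: 35.5
finger_force: 29.7
```

Run:
```python
from h import *
delta(*fw(-20,-61),19,FT); m,im=cap('wrist','w5.png')
```

```text
delta [ -0.8   0.1 -88.5] rz 0.002 t 27.4 w 35.5
```

View pics/w5.png

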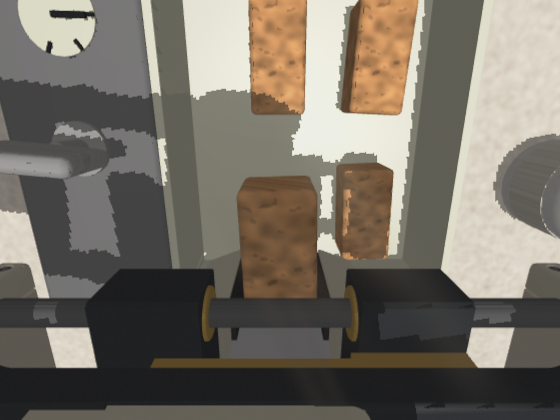

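Three bars are on the floor at (278,55), (385,60) and (365,210). The fourth is in the jaws over its free slot.

>>> {"method": "carry_out", "body": {"plan": [{"tx": -1, "ty": 0, "tz": -32, "rx": 0, "ry": 0, "rz": 0}, {"tx": 0, "ty": 0, "tz": -28, "rx": 0, "ry": 0, "rz": 0}, {"tx": 0, "ty": 0, "tz": -15, "rx": 0, "ry": 0, "rz": 0}, {"tx": 0, "ty": 0, "tz": -10, "rx": 0, "ry": 0, "rz": 0}, {"tx": 0, "ty": 0, "tz": -3, "rx": 0, "ry": 0, "rz": 0}, {"tx": 0, "ty": 0, "tz": 0, "rx": 0, "ry": 0, "rz": 0}]}}

```text
time: 28.1
tool_pos: [539.8, -67.2, 19.6]
tcp_rot: [3.14, 0.0, 1.391]
contact_force: [-0.4, -0.5, -1.1]
grip_width: 35.6
finger_force: 29.7
```

>>> {"method": "carry_out", "body": {"plan": [{"tx": 0, "ty": 0, "tz": 0, "rx": 0, "ry": 0, "rz": 0}, {"tx": 0, "ty": 0, "tz": 0, "rx": 0, "ry": 0, "rz": 0}, {"tx": 0, "ty": 0, "tz": 0, "rx": 0, "ry": 0, "rz": 0}, {"tx": 0, "ty": 0, "tz": 0, "rx": 0, "ry": 0, "rz": 0}], "gripper": 0.53}}

```text
time: 28.5
tool_pos: [539.3, -67.0, 19.2]
tcp_rot: [3.141, 0.0, 1.391]
contact_force: [0.9, 0.3, 0.2]
grip_width: 43.3
finger_force: 0.0
```

>>> {"method": "carry_out", "body": {"plan": [{"tx": 0, "ty": 0, "tz": 15, "rx": 0, "ry": 0, "rz": 0}, {"tx": 0, "ty": 0, "tz": 35, "rx": 0, "ry": 0, "rz": 0}, {"tx": 0, "ty": 0, "tz": 40, "rx": 0, "ry": 0, "rz": 0}, {"tx": 0, "ty": 0, "tz": 40, "rx": 0, "ry": 0, "rz": 0}, {"tx": 0, "ty": 0, "tz": 40, "rx": 0, "ry": 0, "rz": 0}, {"tx": 0, "ty": 0, "tz": 40, "rx": 0, "ry": 0, "rz": 0}, {"tx": 0, "ty": 0, "tz": 0, "rx": 0, "ry": 0, "rz": 0}, {"tx": 0, "ty": 0, "tz": 0, "rx": 0, "ry": 0, "rz": 0}], "gripper": 1}}

```text
time: 29.3
tool_pos: [539.2, -67.0, 229.6]
tcp_rot: [3.139, 0.0, 1.391]
contact_force: [-0.2, 0.6, -0.5]
grip_width: 0.3
finger_force: 0.0
```

Run:
```python
from h import *
delta(*fw(0,200),125,FT); cap('scene','sc2.png'); im=cv2.imread('pics/sc2.png')[90:300,130:410]; cv2.imwrite('pics/c3.png',cv2.resize(im,(750,562)))
```

```text
delta [  66.6  253.3 -104.6] rz 0.002 t 29.3 w 0.3
```

View pics/c3.png

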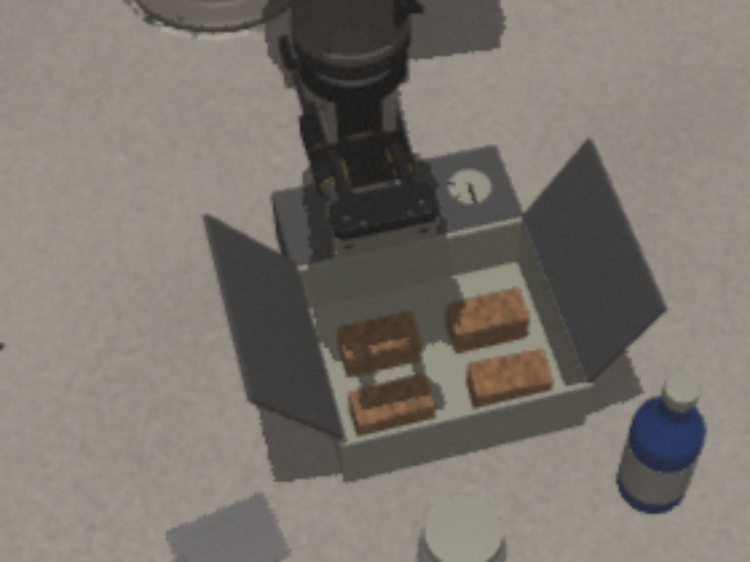

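All four bars lie flat on the floor. Next is the short flap: closed fingers go outside it, then push and follow the arc.

>>> {"method": "carry_out", "body": {"plan": [{"tx": 4, "ty": 20, "tz": 0, "rx": 0, "ry": 0, "rz": 0}, {"tx": 7, "ty": 34, "tz": 0, "rx": 0, "ry": 0, "rz": 0}, {"tx": 7, "ty": 35, "tz": 0, "rx": 0, "ry": 0, "rz": 0}, {"tx": 7, "ty": 35, "tz": 0, "rx": 0, "ry": 0, "rz": 0}, {"tx": 7, "ty": 35, "tz": 0, "rx": 0, "ry": 0, "rz": 0}, {"tx": 7, "ty": 35, "tz": 0, "rx": 0, "ry": 0, "rz": 0}, {"tx": 7, "ty": 34, "tz": 0, "rx": 0, "ry": 0, "rz": 0}, {"tx": 6, "ty": 28, "tz": 0, "rx": 0, "ry": 0, "rz": 0}, {"tx": 0, "ty": 0, "tz": 0, "rx": 0, "ry": 0, "rz": 0}, {"tx": 0, "ty": 0, "tz": -35, "rx": 0, "ry": 0, "rz": 0}, {"tx": 0, "ty": 0, "tz": -35, "rx": 0, "ry": 0, "rz": 0}, {"tx": 0, "ty": 0, "tz": -35, "rx": 0, "ry": 0, "rz": 0}]}}

```text
time: 30.55
tool_pos: [590.0, 188.1, 121.2]
tcp_rot: [-3.14, 0.001, 1.391]
contact_force: [-0.1, -0.2, -0.5]
grip_width: 0.6
finger_force: 0.0
```

>>> {"method": "carry_out", "body": {"plan": [{"tx": 0, "ty": 0, "tz": 0, "rx": 0, "ry": 0, "rz": 0}, {"tx": -3, "ty": -16, "tz": 0, "rx": 0, "ry": 0, "rz": 0}, {"tx": -3, "ty": -16, "tz": 0, "rx": 0, "ry": 0, "rz": 0}, {"tx": -3, "ty": -16, "tz": 0, "rx": 0, "ry": 0, "rz": 0}, {"tx": -3, "ty": -16, "tz": 0, "rx": 0, "ry": 0, "rz": 0}, {"tx": -3, "ty": -17, "tz": 0, "rx": 0, "ry": 0, "rz": 0}, {"tx": 0, "ty": 0, "tz": 0, "rx": 0, "ry": 0, "rz": 0}]}}

```text
time: 31.25
tool_pos: [575.8, 105.2, 124.3]
tcp_rot: [3.141, 0.001, 1.388]
contact_force: [-0.2, -0.1, 0.6]
grip_width: 0.3
finger_force: 0.0
```

Run:
```python
from h import *
delta(*fw(-15,118),125,FT); print(bot.get_obs()['contact_force'])
```

```text
delta [0.7 3.1 0.7] rz 0.005 t 31.2 w 0.3
[-0.18773971 -0.11450249  0.57433249]
```

>>> {"method": "carry_out", "body": {"plan": [{"tx": -2, "ty": -10, "tz": 3, "rx": 0, "ry": 0, "rz": 0}, {"tx": -2, "ty": -11, "tz": 3, "rx": 0, "ry": 0, "rz": 0}, {"tx": -2, "ty": -11, "tz": 4, "rx": 0, "ry": 0, "rz": 0}, {"tx": -2, "ty": -11, "tz": -6, "rx": 0, "ry": 0, "rz": 0}, {"tx": -2, "ty": -11, "tz": -6, "rx": 0, "ry": 0, "rz": 0}, {"tx": -2, "ty": -9, "tz": -10, "rx": 0, "ry": 0, "rz": 0}, {"tx": -1, "ty": -9, "tz": -11, "rx": 0, "ry": 0, "rz": 0}, {"tx": -1, "ty": -5, "tz": -10, "rx": 0, "ry": 0, "rz": 0}, {"tx": 0, "ty": -4, "tz": -9, "rx": 0, "ry": 0, "rz": 0}, {"tx": 0, "ty": 0, "tz": -4, "rx": 0, "ry": 0, "rz": 0}, {"tx": 0, "ty": 0, "tz": 0, "rx": 0, "ry": 0, "rz": 0}, {"tx": 0, "ty": 0, "tz": 0, "rx": 0, "ry": 0, "rz": 0}]}}

```text
time: 32.45
tool_pos: [562.2, 27.2, 77.8]
tcp_rot: [3.141, 0.0, 1.391]
contact_force: [-0.5, 0.7, 0.3]
grip_width: 0.7
finger_force: 0.0
```

Run:
```python
from h import *
delta(*fw(-15,32),75,FT); print(bot.get_obs()['contact_force']);cap('scene','sc3.png'); cap('side','sd3.png')
a=cv2.imread('pics/sc3.png')[90:300,190:400]; b=cv2.imread('pics/sd3.png')[110:320,170:380]
cv2.imwrite('pics/c4.png',cv2.resize(np.hstack([a,b]),(800,400)))
```

```text
delta [-0.9 -3.6 -2.8] rz 0.002 t 32.5 w 0.7
[-0.4616631   0.66750288  0.26209909]
```

View pics/c4.png

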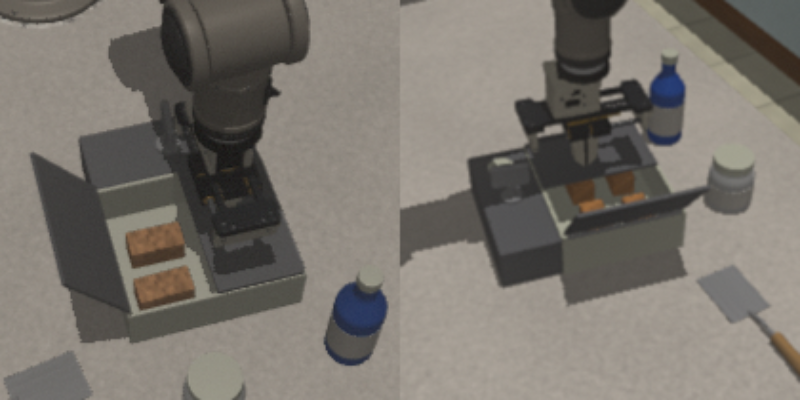

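The short flap is almost flat. Pressing gently until the force rises.

>>> {"method": "carry_out", "body": {"plan": [{"tx": -1, "ty": -4, "tz": -1, "rx": 0, "ry": 0, "rz": 0}, {"tx": 0, "ty": 0, "tz": -1, "rx": 0, "ry": 0, "rz": 0}, {"tx": 0, "ty": 0, "tz": -1, "rx": 0, "ry": 0, "rz": 0}, {"tx": 0, "ty": 0, "tz": 0, "rx": 0, "ry": 0, "rz": 0}]}}

```text
time: 32.95
tool_pos: [561.1, 22.8, 75.2]
tcp_rot: [3.141, 0.0, 1.391]
contact_force: [-0.7, -0.6, 4.8]
grip_width: 0.4
finger_force: 2.2
```

>>> {"method": "carry_out", "body": {"plan": [{"tx": 0, "ty": 0, "tz": -1, "rx": 0, "ry": 0, "rz": 0}, {"tx": 0, "ty": 0, "tz": 0, "rx": 0, "ry": 0, "rz": 0}]}}

```text
time: 33.15
tool_pos: [561.2, 22.8, 75.1]
tcp_rot: [3.141, 0.0, 1.391]
contact_force: [-5.3, -1.9, 11.8]
grip_width: 0.3
finger_force: 5.8
```

The short flap is flat: contact at z=75 with the force rising. Next, the long flap.

>>> {"method": "carry_out", "body": {"plan": [{"tx": 0, "ty": 0, "tz": 20, "rx": 0, "ry": 0, "rz": 0}, {"tx": 0, "ty": 0, "tz": 40, "rx": 0, "ry": 0, "rz": 0}, {"tx": 0, "ty": 0, "tz": 40, "rx": 0, "ry": 0, "rz": 0}, {"tx": 0, "ty": 0, "tz": 40, "rx": 0, "ry": 0, "rz": 0}, {"tx": -2, "ty": -15, "tz": 15, "rx": 0, "ry": 0, "rz": 0}, {"tx": -6, "ty": -33, "tz": 0, "rx": 0, "ry": 0, "rz": 0}, {"tx": -7, "ty": -38, "tz": 0, "rx": 0, "ry": 0, "rz": 0}, {"tx": -7, "ty": -38, "tz": 0, "rx": 0, "ry": 0, "rz": 0}, {"tx": -7, "ty": -38, "tz": 0, "rx": 0, "ry": 0, "rz": 0}, {"tx": -7, "ty": -38, "tz": 0, "rx": 0, "ry": 0, "rz": 0}, {"tx": -7, "ty": -37, "tz": 0, "rx": 0, "ry": 0, "rz": 0}, {"tx": -2, "ty": -10, "tz": 0, "rx": 0, "ry": 0, "rz": 0}]}}

```text
time: 34.35
tool_pos: [515.1, -227.3, 228.4]
tcp_rot: [-3.142, 0.001, 1.387]
contact_force: [0.1, -0.0, 0.3]
grip_width: 0.4
finger_force: 0.0
```

>>> {"method": "carry_out", "body": {"plan": [{"tx": 0, "ty": 0, "tz": 0, "rx": 0, "ry": 0, "rz": 0}, {"tx": 0, "ty": 0, "tz": -30, "rx": 0, "ry": 0, "rz": 0}, {"tx": 0, "ty": 0, "tz": -35, "rx": 0, "ry": 0, "rz": 0}, {"tx": 0, "ty": 0, "tz": -25, "rx": 0, "ry": 0, "rz": 0}, {"tx": 0, "ty": 0, "tz": 0, "rx": 0, "ry": 0, "rz": 0}, {"tx": 3, "ty": 16, "tz": 0, "rx": 0, "ry": 0, "rz": 0}, {"tx": 3, "ty": 17, "tz": 0, "rx": 0, "ry": 0, "rz": 0}, {"tx": 3, "ty": 17, "tz": 0, "rx": 0, "ry": 0, "rz": 0}, {"tx": 3, "ty": 17, "tz": 0, "rx": 0, "ry": 0, "rz": 0}, {"tx": 3, "ty": 17, "tz": 0, "rx": 0, "ry": 0, "rz": 0}, {"tx": 3, "ty": 16, "tz": 0, "rx": 0, "ry": 0, "rz": 0}, {"tx": 0, "ty": 0, "tz": 0, "rx": 0, "ry": 0, "rz": 0}]}}

```text
time: 35.55
tool_pos: [534.8, -121.2, 140.0]
tcp_rot: [3.14, -0.0, 1.394]
contact_force: [-0.3, 0.2, 0.0]
grip_width: 0.6
finger_force: 0.0
```

Run:
```python
from h import *
delta(*fw(-15,-118),140,FT); print(bot.get_obs()['contact_force'])
```

```text
delta [-0.1 -2.8 -0. ] rz -0.001 t 35.5 w 0.6
[-0.28131246  0.16673429  0.04262079]
```

>>> {"method": "carry_out", "body": {"plan": [{"tx": 2, "ty": 11, "tz": 2, "rx": 0, "ry": 0, "rz": 0}, {"tx": 2, "ty": 11, "tz": 2, "rx": 0, "ry": 0, "rz": 0}, {"tx": 2, "ty": 12, "tz": 2, "rx": 0, "ry": 0, "rz": 0}, {"tx": 2, "ty": 12, "tz": -6, "rx": 0, "ry": 0, "rz": 0}, {"tx": 2, "ty": 13, "tz": -7, "rx": 0, "ry": 0, "rz": 0}, {"tx": 2, "ty": 10, "tz": -11, "rx": 0, "ry": 0, "rz": 0}, {"tx": 2, "ty": 10, "tz": -11, "rx": 0, "ry": 0, "rz": 0}, {"tx": 1, "ty": 6, "tz": -13, "rx": 0, "ry": 0, "rz": 0}, {"tx": 1, "ty": 6, "tz": -12, "rx": 0, "ry": 0, "rz": 0}, {"tx": 0, "ty": 0, "tz": 0, "rx": 0, "ry": 0, "rz": 0}, {"tx": 0, "ty": 0, "tz": 0, "rx": 0, "ry": 0, "rz": 0}]}}

```text
time: 36.65
tool_pos: [549.9, -32.9, 84.3]
tcp_rot: [-3.141, -0.0, 1.391]
contact_force: [0.4, 0.1, 0.8]
grip_width: 0.2
finger_force: 0.0
```

>>> {"method": "carry_out", "body": {"plan": [{"tx": 0, "ty": 0, "tz": -2, "rx": 0, "ry": 0, "rz": 0}, {"tx": 0, "ty": 0, "tz": -1, "rx": 0, "ry": 0, "rz": 0}, {"tx": 0, "ty": 0, "tz": 0, "rx": 0, "ry": 0, "rz": 0}]}}

```text
time: 36.95
tool_pos: [550.1, -33.2, 81.9]
tcp_rot: [3.141, 0.0, 1.39]
contact_force: [0.1, -0.2, 0.3]
grip_width: 0.5
finger_force: 0.0
```

>>> {"method": "carry_out", "body": {"plan": [{"tx": 1, "ty": 8, "tz": 0, "rx": 0, "ry": 0, "rz": 0}, {"tx": 0, "ty": 0, "tz": -1, "rx": 0, "ry": 0, "rz": 0}, {"tx": 0, "ty": 0, "tz": 0, "rx": 0, "ry": 0, "rz": 0}, {"tx": 0, "ty": 0, "tz": 0, "rx": 0, "ry": 0, "rz": 0}]}}

```text
time: 37.35
tool_pos: [551.3, -24.2, 81.2]
tcp_rot: [3.141, -0.001, 1.391]
contact_force: [-1.1, 5.2, 4.7]
grip_width: 0.3
finger_force: 2.5
```

>>> {"method": "carry_out", "body": {"plan": [{"tx": 0, "ty": 0, "tz": -1, "rx": 0, "ry": 0, "rz": 0}, {"tx": 0, "ty": 0, "tz": 0, "rx": 0, "ry": 0, "rz": 0}]}}

```text
time: 37.55
tool_pos: [551.4, -24.3, 81.1]
tcp_rot: [3.14, -0.001, 1.391]
contact_force: [-2.8, 4.4, 12.6]
grip_width: 0.3
finger_force: 6.2
```

The long flap is flat at z=81. Lifting and looking at the key.

>>> {"method": "carry_out", "body": {"plan": [{"tx": 0, "ty": 0, "tz": 20, "rx": 0, "ry": 0, "rz": 0}, {"tx": 0, "ty": 0, "tz": 40, "rx": 0, "ry": 0, "rz": 0}, {"tx": 0, "ty": 0, "tz": 40, "rx": 0, "ry": 0, "rz": 0}, {"tx": -20, "ty": -12, "tz": 40, "rx": 0, "ry": 0, "rz": 0}, {"tx": -30, "ty": -12, "tz": 10, "rx": 0, "ry": 0, "rz": 0}, {"tx": -35, "ty": -12, "tz": 0, "rx": 0, "ry": 0, "rz": 0}, {"tx": -35, "ty": -10, "tz": 0, "rx": 0, "ry": 0, "rz": 0}, {"tx": 0, "ty": 0, "tz": 0, "rx": 0, "ry": 0, "rz": 0}, {"tx": 0, "ty": 0, "tz": 0, "rx": 0, "ry": 0, "rz": 0}], "gripper": 0.4}}

```text
time: 38.45
tool_pos: [431.0, -71.4, 230.1]
tcp_rot: [3.14, 0.0, 1.39]
contact_force: [0.2, 0.0, -0.4]
grip_width: 55.1
finger_force: 0.0
```

Run:
```python
from h import *
print(bot.get_obs()['joint_positions'].round(3)); delta(*fw(-138,0),96,1.39)
m,im=cap('wrist','w6.png'); print('dial',proj(m,[*fw(-138,70),70]),'keytop',proj(m,[*fw(-138,0),130]))
for k in(0,.2,.4,.6):
    print(k,[proj(m,[*fw(-138+s*28*np.cos(k),-s*28*np.sin(k)),130]).round() for s in(-1,1)])
np.save('m6.npy',np.array([m['camera_matrix'],m['R']])); cap('scene','sc4.png')
```

```text
[-0.34   0.176  1.743 -0.     1.222 -0.159]
delta [   3.6   85.4 -134.1] rz -1.57 t 38.5 w 55.1
dial [265.15934383  22.01101581] keytop [263.43262825 105.46676244]
0 [array([227., 106.]), array([300., 105.])]
0.2 [array([227.,  98.]), array([299., 113.])]
0.4 [array([229.,  90.]), array([297., 120.])]
0.6 [array([232.,  83.]), array([294., 127.])]
```

View pics/w6.png

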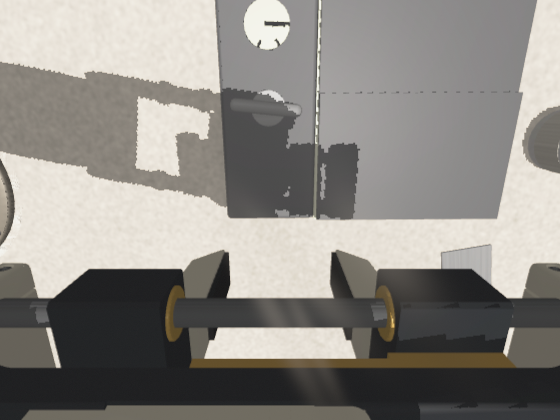

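The key runs from (230,104) to (300,110), so k≈0.08. The dial pointer at (278,22) lies along +x, and both flaps look flat. Turning the jaws across the wing and descending.

>>> {"method": "carry_out", "body": {"plan": [{"tx": 0, "ty": 8, "tz": 0, "rx": 0, "ry": 0, "rz": 0.14}, {"tx": 0, "ty": 10, "tz": 0, "rx": 0, "ry": 0, "rz": 0.14}, {"tx": 0, "ty": 10, "tz": 0, "rx": 0, "ry": 0, "rz": 0.14}, {"tx": 0, "ty": 10, "tz": 0, "rx": 0, "ry": 0, "rz": 0.14}, {"tx": 0, "ty": 10, "tz": 0, "rx": 0, "ry": 0, "rz": 0.14}, {"tx": 1, "ty": 10, "tz": 0, "rx": 0, "ry": 0, "rz": 0.14}, {"tx": 1, "ty": 10, "tz": 0, "rx": 0, "ry": 0, "rz": 0.14}, {"tx": 1, "ty": 10, "tz": 0, "rx": 0, "ry": 0, "rz": 0.14}, {"tx": 1, "ty": 7, "tz": 0, "rx": 0, "ry": 0, "rz": 0.14}, {"tx": 0, "ty": 0, "tz": 0, "rx": 0, "ry": 0, "rz": 0.14}, {"tx": 0, "ty": 0, "tz": 0, "rx": 0, "ry": 0, "rz": 0.09}, {"tx": 0, "ty": 0, "tz": 0, "rx": 0, "ry": 0, "rz": 0}]}}

```text
time: 39.75
tool_pos: [435.8, 14.4, 229.4]
tcp_rot: [3.142, -0.0, 2.883]
contact_force: [0.3, -0.0, -0.3]
grip_width: 54.5
finger_force: 0.0
```

>>> {"method": "carry_out", "body": {"plan": [{"tx": 0, "ty": 0, "tz": -25, "rx": 0, "ry": 0, "rz": 0}, {"tx": 0, "ty": 0, "tz": -25, "rx": 0, "ry": 0, "rz": 0}, {"tx": 0, "ty": 0, "tz": -20, "rx": 0, "ry": 0, "rz": 0}, {"tx": 0, "ty": 0, "tz": 0, "rx": 0, "ry": 0, "rz": 0}, {"tx": 0, "ty": 0, "tz": 0, "rx": 0, "ry": 0, "rz": 0}]}}

```text
time: 40.25
tool_pos: [435.5, 14.1, 159.9]
tcp_rot: [3.142, -0.0, 2.88]
contact_force: [0.8, 0.1, -0.4]
grip_width: 55.3
finger_force: 0.0
```

Run:
```python
from h import *
print(bot.get_obs()['joint_positions'].round(3)); delta(*fw(-138,0),96,-.178-.08+1.571)
```

```text
[-0.144  0.254  1.856  0.     1.032 -1.453]
delta [ -1.   -0.2 -63.9] rz 0.004 t 40.2 w 55.3
```

>>> {"method": "carry_out", "body": {"plan": [{"tx": -1, "ty": 0, "tz": -25, "rx": 0, "ry": 0, "rz": 0}, {"tx": 0, "ty": 0, "tz": -25, "rx": 0, "ry": 0, "rz": 0}, {"tx": 0, "ty": 0, "tz": -14, "rx": 0, "ry": 0, "rz": 0}, {"tx": 0, "ty": 0, "tz": 0, "rx": 0, "ry": 0, "rz": 0}, {"tx": 0, "ty": 0, "tz": 0, "rx": 0, "ry": 0, "rz": 0}]}}

```text
time: 40.75
tool_pos: [435.0, 13.9, 96.8]
tcp_rot: [3.141, 0.002, 2.88]
contact_force: [0.8, 0.6, -0.2]
grip_width: 55.3
finger_force: 0.0
```

>>> {"method": "carry_out", "body": {"plan": [{"tx": 0, "ty": 0, "tz": 0, "rx": 0, "ry": 0, "rz": 0}, {"tx": 0, "ty": 0, "tz": 0, "rx": 0, "ry": 0, "rz": 0}, {"tx": 0, "ty": 0, "tz": 0, "rx": 0, "ry": 0, "rz": 0}, {"tx": 0, "ty": 0, "tz": 0, "rx": 0, "ry": 0, "rz": 0}, {"tx": 0, "ty": 0, "tz": 0, "rx": 0, "ry": 0, "rz": 0}, {"tx": 0, "ty": 0, "tz": 0, "rx": 0, "ry": 0, "rz": 0}, {"tx": 0, "ty": 0, "tz": 0, "rx": 0, "ry": 0, "rz": 0}, {"tx": 0, "ty": 0, "tz": 0, "rx": 0, "ry": 0, "rz": 0}], "gripper": 1}}

```text
time: 41.55
tool_pos: [433.9, 13.7, 95.8]
tcp_rot: [-3.141, -0.0, 2.881]
contact_force: [-1.2, -3.4, 1.5]
grip_width: 10.0
finger_force: 30.0
```

>>> {"method": "carry_out", "body": {"plan": [{"tx": 0, "ty": 0, "tz": 0, "rx": 0, "ry": 0, "rz": -0.05}, {"tx": 0, "ty": 0, "tz": 0, "rx": 0, "ry": 0, "rz": -0.1}, {"tx": 0, "ty": 0, "tz": 0, "rx": 0, "ry": 0, "rz": -0.1}, {"tx": 0, "ty": 0, "tz": 0, "rx": 0, "ry": 0, "rz": -0.1}, {"tx": 0, "ty": 0, "tz": 0, "rx": 0, "ry": 0, "rz": -0.05}, {"tx": 0, "ty": 0, "tz": 0, "rx": 0, "ry": 0, "rz": 0}]}}

```text
time: 42.15
tool_pos: [434.2, 14.2, 95.8]
tcp_rot: [3.141, 0.0, 2.48]
contact_force: [0.4, 0.2, 1.0]
grip_width: 10.0
finger_force: 30.0
```

Run:
```python
from h import *
o=bot.get_obs(); print(o['contact_force'],o['moment'],cl())
```

```text
[0.43017374 0.15286621 1.04843844] [ 0.06081304 -0.0641479  -0.07415505] 0.9093458721837386
```

>>> {"method": "carry_out", "body": {"plan": [{"tx": 0, "ty": 0, "tz": 0, "rx": 0, "ry": 0, "rz": -0.06}, {"tx": 0, "ty": 0, "tz": 0, "rx": 0, "ry": 0, "rz": -0.12}, {"tx": 0, "ty": 0, "tz": 0, "rx": 0, "ry": 0, "rz": -0.12}, {"tx": 0, "ty": 0, "tz": 0, "rx": 0, "ry": 0, "rz": -0.12}, {"tx": 0, "ty": 0, "tz": 0, "rx": 0, "ry": 0, "rz": -0.12}, {"tx": 0, "ty": 0, "tz": 0, "rx": 0, "ry": 0, "rz": -0.12}, {"tx": 0, "ty": 0, "tz": 0, "rx": 0, "ry": 0, "rz": -0.12}, {"tx": 0, "ty": 0, "tz": 0, "rx": 0, "ry": 0, "rz": -0.12}, {"tx": 0, "ty": 0, "tz": 0, "rx": 0, "ry": 0, "rz": -0.12}, {"tx": 0, "ty": 0, "tz": 0, "rx": 0, "ry": 0, "rz": -0.12}, {"tx": 0, "ty": 0, "tz": 0, "rx": 0, "ry": 0, "rz": -0.12}, {"tx": 0, "ty": 0, "tz": 0, "rx": 0, "ry": 0, "rz": -0.09}]}}

```text
time: 43.35
tool_pos: [436.0, 14.5, 95.8]
tcp_rot: [3.138, -0.003, 1.128]
contact_force: [7.4, 2.5, -5.5]
grip_width: 9.9
finger_force: 30.0
```

>>> {"method": "carry_out", "body": {"plan": [{"tx": 0, "ty": 0, "tz": 0, "rx": 0, "ry": 0, "rz": -0.12}, {"tx": 0, "ty": 0, "tz": 0, "rx": 0, "ry": 0, "rz": -0.12}, {"tx": 0, "ty": 0, "tz": 0, "rx": 0, "ry": 0, "rz": -0.12}, {"tx": 0, "ty": 0, "tz": 0, "rx": 0, "ry": 0, "rz": -0.12}, {"tx": 0, "ty": 0, "tz": 0, "rx": 0, "ry": 0, "rz": -0.12}, {"tx": 0, "ty": 0, "tz": 0, "rx": 0, "ry": 0, "rz": -0.12}, {"tx": 0, "ty": 0, "tz": 0, "rx": 0, "ry": 0, "rz": -0.12}, {"tx": 0, "ty": 0, "tz": 0, "rx": 0, "ry": 0, "rz": -0.12}, {"tx": 0, "ty": 0, "tz": 0, "rx": 0, "ry": 0, "rz": -0.12}, {"tx": 0, "ty": 0, "tz": 0, "rx": 0, "ry": 0, "rz": -0.12}, {"tx": 0, "ty": 0, "tz": 0, "rx": 0, "ry": 0, "rz": -0.1}, {"tx": 0, "ty": 0, "tz": 0, "rx": 0, "ry": 0, "rz": 0}]}}

```text
time: 44.55
tool_pos: [436.9, 13.0, 95.9]
tcp_rot: [3.141, -0.006, -0.171]
contact_force: [9.5, -5.8, -9.2]
grip_width: 9.7
finger_force: 30.0
```

Run:
```python
from h import *
o=bot.get_obs(); print(o['contact_force'],o['moment'],cl(),o['joint_positions'].round(2)); cap('scene','sc5.png')
```

```text
[ 9.51677876 -5.80682237 -9.23180531] [-0.82864435 -1.05142955 -0.04251238] 1.4002767701894605 [-0.15  0.35  1.94 -0.    0.85  1.6 ]
```

>>> {"method": "carry_out", "body": {"plan": [{"tx": 0, "ty": 0, "tz": 0, "rx": 0, "ry": 0, "rz": 0}, {"tx": 0, "ty": 0, "tz": 0, "rx": 0, "ry": 0, "rz": 0}, {"tx": 0, "ty": 0, "tz": 0, "rx": 0, "ry": 0, "rz": 0}, {"tx": 0, "ty": 0, "tz": 0, "rx": 0, "ry": 0, "rz": 0}, {"tx": 0, "ty": 0, "tz": 0, "rx": 0, "ry": 0, "rz": 0}, {"tx": 0, "ty": 0, "tz": 20, "rx": 0, "ry": 0, "rz": 0}, {"tx": 0, "ty": 0, "tz": 35, "rx": 0, "ry": 0, "rz": 0}, {"tx": 0, "ty": 0, "tz": 0, "rx": 0, "ry": 0, "rz": 0}, {"tx": 0, "ty": 0, "tz": 0, "rx": 0, "ry": 0, "rz": 0}], "gripper": 0.4}}

```text
time: 45.5
tool_pos: [434.2, 14.1, 151.1]
tcp_rot: [3.142, -0.002, -0.169]
contact_force: [0.1, -0.8, -0.4]
grip_width: 55.5
finger_force: 0.0
```

>>> {"method": "carry_out", "body": {"plan": [{"tx": 0, "ty": 0, "tz": 0, "rx": 0, "ry": 0, "rz": 0.14}, {"tx": 0, "ty": 0, "tz": 0, "rx": 0, "ry": 0, "rz": 0.14}, {"tx": 0, "ty": 0, "tz": 0, "rx": 0, "ry": 0, "rz": 0.14}, {"tx": 0, "ty": 0, "tz": 0, "rx": 0, "ry": 0, "rz": 0.14}, {"tx": 0, "ty": 0, "tz": 0, "rx": 0, "ry": 0, "rz": 0.14}, {"tx": 0, "ty": 0, "tz": 0, "rx": 0, "ry": 0, "rz": 0.14}, {"tx": 0, "ty": 0, "tz": 0, "rx": 0, "ry": 0, "rz": 0.14}, {"tx": 0, "ty": 0, "tz": 0, "rx": 0, "ry": 0, "rz": 0.14}, {"tx": 0, "ty": 0, "tz": 0, "rx": 0, "ry": 0, "rz": 0.14}, {"tx": 0, "ty": 0, "tz": 0, "rx": 0, "ry": 0, "rz": 0.14}, {"tx": 0, "ty": 0, "tz": 0, "rx": 0, "ry": 0, "rz": 0.14}, {"tx": 0, "ty": 0, "tz": 0, "rx": 0, "ry": 0, "rz": 0.03}]}}

```text
time: 46.7
tool_pos: [433.1, 14.1, 149.4]
tcp_rot: [-3.139, 0.0, 1.405]
contact_force: [0.7, 0.8, -0.4]
grip_width: 55.3
finger_force: 0.0
```

>>> {"method": "carry_out", "body": {"plan": [{"tx": 0, "ty": 0, "tz": 0, "rx": 0, "ry": 0, "rz": 0.14}, {"tx": 0, "ty": 0, "tz": 0, "rx": 0, "ry": 0, "rz": 0.14}, {"tx": 0, "ty": 0, "tz": 0, "rx": 0, "ry": 0, "rz": 0.14}, {"tx": 0, "ty": 0, "tz": 0, "rx": 0, "ry": 0, "rz": 0.14}, {"tx": 0, "ty": 0, "tz": 0, "rx": 0, "ry": 0, "rz": 0.14}, {"tx": 0, "ty": 0, "tz": 0, "rx": 0, "ry": 0, "rz": 0.14}, {"tx": 0, "ty": 0, "tz": 0, "rx": 0, "ry": 0, "rz": 0.14}, {"tx": 0, "ty": 0, "tz": 0, "rx": 0, "ry": 0, "rz": 0.14}, {"tx": 0, "ty": 0, "tz": 0, "rx": 0, "ry": 0, "rz": 0.14}, {"tx": 0, "ty": 0, "tz": 0, "rx": 0, "ry": 0, "rz": 0.14}, {"tx": 0, "ty": 0, "tz": 0, "rx": 0, "ry": 0, "rz": 0.14}, {"tx": 0, "ty": 0, "tz": 0, "rx": 0, "ry": 0, "rz": 0.03}]}}

```text
time: 47.9
tool_pos: [433.1, 14.2, 149.4]
tcp_rot: [3.142, -0.003, 2.975]
contact_force: [0.8, -0.1, 0.1]
grip_width: 55.2
finger_force: 0.0
```

Run:
```python
from h import *
print(cl(),bot.get_obs()['tool_pos'],bot.get_obs()['tcp_rot'])
cap('wrist','w7.png'); cap('scene','sc6.png'); a=cv2.imread('pics/sc6.png')[100:240,200:340]; b=cv2.imread('pics/w7.png')
cv2.imwrite('pics/c5.png',np.hstack([cv2.resize(a,(320,320)),cv2.resize(b,(427,320))]))
```

```text
1.404432582900581 [433.13195988  14.15906972 149.4217906 ] [ 3.14154263e+00 -2.62720112e-03  2.97522904e+00]
```

View pics/c5.png

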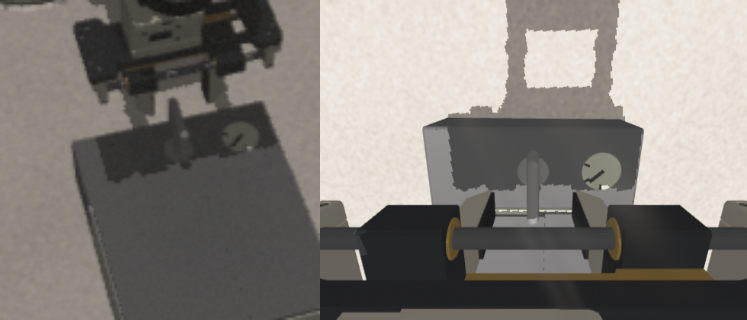

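The pointer has turned about 0.85 rad clockwise, which matches k≈3.1, and the wing at (533,185) is centred in the jaws. Second part turn.

>>> {"method": "carry_out", "body": {"plan": [{"tx": 2, "ty": 0, "tz": -25, "rx": 0, "ry": 0, "rz": 0}, {"tx": 0, "ty": 0, "tz": -20, "rx": 0, "ry": 0, "rz": 0}, {"tx": 0, "ty": 0, "tz": -9, "rx": 0, "ry": 0, "rz": 0}, {"tx": 0, "ty": 0, "tz": 0, "rx": 0, "ry": 0, "rz": 0}]}}

```text
time: 48.4
tool_pos: [434.9, 14.2, 95.4]
tcp_rot: [3.142, -0.004, 2.97]
contact_force: [-0.0, 0.5, 0.8]
grip_width: 54.8
finger_force: 0.0
```

>>> {"method": "carry_out", "body": {"plan": [{"tx": 0, "ty": 0, "tz": 0, "rx": 0, "ry": 0, "rz": 0}, {"tx": 0, "ty": 0, "tz": 0, "rx": 0, "ry": 0, "rz": 0}, {"tx": 0, "ty": 0, "tz": 0, "rx": 0, "ry": 0, "rz": 0}, {"tx": 0, "ty": 0, "tz": 0, "rx": 0, "ry": 0, "rz": 0}, {"tx": 0, "ty": 0, "tz": 0, "rx": 0, "ry": 0, "rz": 0}, {"tx": 0, "ty": 0, "tz": 0, "rx": 0, "ry": 0, "rz": 0}, {"tx": 0, "ty": 0, "tz": 0, "rx": 0, "ry": 0, "rz": 0}, {"tx": 0, "ty": 0, "tz": 0, "rx": 0, "ry": 0, "rz": 0}], "gripper": 1}}

```text
time: 49.2
tool_pos: [436.0, 13.2, 96.9]
tcp_rot: [-3.14, 0.0, 2.971]
contact_force: [-0.3, -5.6, 2.5]
grip_width: 9.8
finger_force: 30.0
```

>>> {"method": "carry_out", "body": {"plan": [{"tx": 0, "ty": 0, "tz": 0, "rx": 0, "ry": 0, "rz": -0.06}, {"tx": 0, "ty": 0, "tz": 0, "rx": 0, "ry": 0, "rz": -0.12}, {"tx": 0, "ty": 0, "tz": 0, "rx": 0, "ry": 0, "rz": -0.12}, {"tx": 0, "ty": 0, "tz": 0, "rx": 0, "ry": 0, "rz": -0.12}, {"tx": 0, "ty": 0, "tz": 0, "rx": 0, "ry": 0, "rz": -0.12}, {"tx": 0, "ty": 0, "tz": 0, "rx": 0, "ry": 0, "rz": -0.12}, {"tx": 0, "ty": 0, "tz": 0, "rx": 0, "ry": 0, "rz": -0.12}, {"tx": 0, "ty": 0, "tz": 0, "rx": 0, "ry": 0, "rz": -0.12}, {"tx": 0, "ty": 0, "tz": 0, "rx": 0, "ry": 0, "rz": -0.12}, {"tx": 0, "ty": 0, "tz": 0, "rx": 0, "ry": 0, "rz": -0.12}, {"tx": 0, "ty": 0, "tz": 0, "rx": 0, "ry": 0, "rz": -0.12}, {"tx": 0, "ty": 0, "tz": 0, "rx": 0, "ry": 0, "rz": -0.09}]}}

```text
time: 50.4
tool_pos: [435.5, 12.8, 96.9]
tcp_rot: [-3.14, 0.002, 1.617]
contact_force: [-3.5, -7.7, 2.9]
grip_width: 10.0
finger_force: 30.0
```

>>> {"method": "carry_out", "body": {"plan": [{"tx": 0, "ty": 0, "tz": 0, "rx": 0, "ry": 0, "rz": -0.12}, {"tx": 0, "ty": 0, "tz": 0, "rx": 0, "ry": 0, "rz": -0.12}, {"tx": 0, "ty": 0, "tz": 0, "rx": 0, "ry": 0, "rz": -0.12}, {"tx": 0, "ty": 0, "tz": 0, "rx": 0, "ry": 0, "rz": -0.12}, {"tx": 0, "ty": 0, "tz": 0, "rx": 0, "ry": 0, "rz": -0.12}, {"tx": 0, "ty": 0, "tz": 0, "rx": 0, "ry": 0, "rz": -0.12}, {"tx": 0, "ty": 0, "tz": 0, "rx": 0, "ry": 0, "rz": -0.12}, {"tx": 0, "ty": 0, "tz": 0, "rx": 0, "ry": 0, "rz": -0.12}, {"tx": 0, "ty": 0, "tz": 0, "rx": 0, "ry": 0, "rz": -0.12}, {"tx": 0, "ty": 0, "tz": 0, "rx": 0, "ry": 0, "rz": -0.12}, {"tx": 0, "ty": 0, "tz": 0, "rx": 0, "ry": 0, "rz": -0.1}, {"tx": 0, "ty": 0, "tz": 0, "rx": 0, "ry": 0, "rz": 0}]}}

```text
time: 51.6
tool_pos: [435.0, 13.1, 96.9]
tcp_rot: [3.141, 0.003, 0.319]
contact_force: [-5.0, -6.0, 3.9]
grip_width: 10.0
finger_force: 30.0
```

Run:
```python
from h import *
o=bot.get_obs(); print(o['contact_force'],o['moment'],o['tcp_rot'])
```

```text
[-5.02168196 -6.04330921  3.85731439] [-0.98477799  0.8371167  -0.05755526] [3.14062265e+00 2.51119680e-03 3.18524839e-01]
```

Wound to about 5.8. Regrip for the last part turn.

>>> {"method": "carry_out", "body": {"plan": [{"tx": 0, "ty": 0, "tz": 0, "rx": 0, "ry": 0, "rz": 0}, {"tx": 0, "ty": 0, "tz": 0, "rx": 0, "ry": 0, "rz": 0}, {"tx": 0, "ty": 0, "tz": 0, "rx": 0, "ry": 0, "rz": 0}, {"tx": 0, "ty": 0, "tz": 0, "rx": 0, "ry": 0, "rz": 0}, {"tx": 0, "ty": 0, "tz": 0, "rx": 0, "ry": 0, "rz": 0}, {"tx": 0, "ty": 0, "tz": 20, "rx": 0, "ry": 0, "rz": 0}, {"tx": 0, "ty": 0, "tz": 34, "rx": 0, "ry": 0, "rz": 0}, {"tx": 0, "ty": 0, "tz": 0, "rx": 0, "ry": 0, "rz": 0}, {"tx": 0, "ty": 0, "tz": 0, "rx": 0, "ry": 0, "rz": 0}], "gripper": 0.4}}

```text
time: 52.5
tool_pos: [436.3, 14.0, 151.1]
tcp_rot: [3.141, -0.001, 0.321]
contact_force: [-0.0, 0.7, -0.8]
grip_width: 55.0
finger_force: 0.0
```

>>> {"method": "carry_out", "body": {"plan": [{"tx": 0, "ty": -1, "tz": 0, "rx": 0, "ry": 0, "rz": 0.14}, {"tx": 0, "ty": 0, "tz": 0, "rx": 0, "ry": 0, "rz": 0.14}, {"tx": 0, "ty": 0, "tz": 0, "rx": 0, "ry": 0, "rz": 0.14}, {"tx": 0, "ty": 0, "tz": 0, "rx": 0, "ry": 0, "rz": 0.14}, {"tx": 0, "ty": 0, "tz": 0, "rx": 0, "ry": 0, "rz": 0.14}, {"tx": 0, "ty": 0, "tz": 0, "rx": 0, "ry": 0, "rz": 0.14}, {"tx": 0, "ty": 0, "tz": 0, "rx": 0, "ry": 0, "rz": 0.14}, {"tx": 0, "ty": 0, "tz": 0, "rx": 0, "ry": 0, "rz": 0.14}, {"tx": 0, "ty": 0, "tz": 0, "rx": 0, "ry": 0, "rz": 0.14}, {"tx": 0, "ty": 0, "tz": 0, "rx": 0, "ry": 0, "rz": 0.14}, {"tx": 0, "ty": 0, "tz": 0, "rx": 0, "ry": 0, "rz": 0.14}, {"tx": 0, "ty": 0, "tz": 0, "rx": 0, "ry": 0, "rz": 0.03}]}}

```text
time: 53.7
tool_pos: [435.2, 13.2, 149.4]
tcp_rot: [-3.139, -0.001, 1.895]
contact_force: [-0.9, 0.3, -0.4]
grip_width: 55.2
finger_force: 0.0
```

>>> {"method": "carry_out", "body": {"plan": [{"tx": 0, "ty": 0, "tz": 0, "rx": 0, "ry": 0, "rz": 0.14}, {"tx": 0, "ty": 0, "tz": 0, "rx": 0, "ry": 0, "rz": 0.14}, {"tx": 0, "ty": 0, "tz": 0, "rx": 0, "ry": 0, "rz": 0.14}, {"tx": 0, "ty": 0, "tz": 0, "rx": 0, "ry": 0, "rz": 0.14}, {"tx": 0, "ty": 0, "tz": 0, "rx": 0, "ry": 0, "rz": 0.14}, {"tx": 0, "ty": 0, "tz": 0, "rx": 0, "ry": 0, "rz": 0.14}, {"tx": 0, "ty": 0, "tz": 0, "rx": 0, "ry": 0, "rz": 0.14}, {"tx": 0, "ty": 0, "tz": 0, "rx": 0, "ry": 0, "rz": 0.14}, {"tx": 0, "ty": 0, "tz": 0, "rx": 0, "ry": 0, "rz": 0.14}, {"tx": 0, "ty": 0, "tz": 0, "rx": 0, "ry": 0, "rz": 0.14}, {"tx": 0, "ty": 0, "tz": 0, "rx": 0, "ry": 0, "rz": 0.14}, {"tx": 0, "ty": 0, "tz": 0, "rx": 0, "ry": 0, "rz": 0.03}]}}

```text
time: 54.9
tool_pos: [435.3, 13.1, 149.6]
tcp_rot: [3.14, -0.002, -2.82]
contact_force: [-0.1, 0.4, -0.4]
grip_width: 55.1
finger_force: 0.0
```

>>> {"method": "carry_out", "body": {"plan": [{"tx": 0, "ty": 0, "tz": -25, "rx": 0, "ry": 0, "rz": 0}, {"tx": 0, "ty": 0, "tz": -20, "rx": 0, "ry": 0, "rz": 0}, {"tx": 0, "ty": 0, "tz": -9, "rx": 0, "ry": 0, "rz": 0}, {"tx": 0, "ty": 0, "tz": 0, "rx": 0, "ry": 0, "rz": 0}]}}

```text
time: 55.3
tool_pos: [435.0, 13.2, 95.4]
tcp_rot: [3.14, -0.003, -2.824]
contact_force: [-0.6, 0.6, 1.0]
grip_width: 55.2
finger_force: 0.0
```

>>> {"method": "carry_out", "body": {"plan": [{"tx": 0, "ty": 0, "tz": 0, "rx": 0, "ry": 0, "rz": 0}, {"tx": 0, "ty": 0, "tz": 0, "rx": 0, "ry": 0, "rz": 0}, {"tx": 0, "ty": 0, "tz": 0, "rx": 0, "ry": 0, "rz": 0}, {"tx": 0, "ty": 0, "tz": 0, "rx": 0, "ry": 0, "rz": 0}, {"tx": 0, "ty": 0, "tz": 0, "rx": 0, "ry": 0, "rz": 0}, {"tx": 0, "ty": 0, "tz": 0, "rx": 0, "ry": 0, "rz": 0}, {"tx": 0, "ty": 0, "tz": 0, "rx": 0, "ry": 0, "rz": 0}, {"tx": 0, "ty": 0, "tz": 0, "rx": 0, "ry": 0, "rz": 0}], "gripper": 1}}

```text
time: 56.1
tool_pos: [436.0, 13.3, 96.9]
tcp_rot: [3.141, 0.0, -2.823]
contact_force: [-0.8, 3.2, 3.9]
grip_width: 9.8
finger_force: 30.0
```

>>> {"method": "carry_out", "body": {"plan": [{"tx": 0, "ty": 0, "tz": 0, "rx": 0, "ry": 0, "rz": -0.06}, {"tx": 0, "ty": 0, "tz": 0, "rx": 0, "ry": 0, "rz": -0.12}, {"tx": 0, "ty": 0, "tz": 0, "rx": 0, "ry": 0, "rz": -0.12}, {"tx": 0, "ty": 0, "tz": 0, "rx": 0, "ry": 0, "rz": -0.12}, {"tx": 0, "ty": 0, "tz": 0, "rx": 0, "ry": 0, "rz": -0.12}, {"tx": 0, "ty": 0, "tz": 0, "rx": 0, "ry": 0, "rz": -0.12}, {"tx": 0, "ty": 0, "tz": 0, "rx": 0, "ry": 0, "rz": -0.12}, {"tx": 0, "ty": 0, "tz": 0, "rx": 0, "ry": 0, "rz": -0.12}, {"tx": 0, "ty": 0, "tz": 0, "rx": 0, "ry": 0, "rz": -0.12}, {"tx": 0, "ty": 0, "tz": 0, "rx": 0, "ry": 0, "rz": -0.12}, {"tx": 0, "ty": 0, "tz": 0, "rx": 0, "ry": 0, "rz": -0.12}, {"tx": 0, "ty": 0, "tz": 0, "rx": 0, "ry": 0, "rz": -0.06}]}}

```text
time: 57.3
tool_pos: [435.8, 12.7, 96.9]
tcp_rot: [-3.141, 0.0, 2.137]
contact_force: [-2.6, -1.1, 3.1]
grip_width: 9.5
finger_force: 30.0
```

Run:
```python
from h import *
o=bot.get_obs(); print(o['contact_force'],o['moment'],o['tcp_rot'],o['tau'][5],o['joint_positions'][5])
```

```text
[-2.59013792 -1.08144488  3.14976916] [-0.01816414  0.27743491  0.16643227] [-3.14087439e+00  3.51529522e-04  2.13746082e+00] -0.036854910431429744 -0.712483746710408
```

>>> {"method": "carry_out", "body": {"plan": [{"tx": 0, "ty": 0, "tz": 0, "rx": 0, "ry": 0, "rz": -0.08}, {"tx": 0, "ty": 0, "tz": 0, "rx": 0, "ry": 0, "rz": -0.08}, {"tx": 0, "ty": 0, "tz": 0, "rx": 0, "ry": 0, "rz": -0.08}, {"tx": 0, "ty": 0, "tz": 0, "rx": 0, "ry": 0, "rz": -0.06}, {"tx": 0, "ty": 0, "tz": 0, "rx": 0, "ry": 0, "rz": 0}]}}

```text
time: 57.8
tool_pos: [435.6, 12.7, 96.9]
tcp_rot: [-3.141, 0.0, 1.841]
contact_force: [-2.6, -2.3, 4.5]
grip_width: 9.5
finger_force: 30.0
```

>>> {"method": "carry_out", "body": {"plan": [{"tx": 0, "ty": 0, "tz": 0, "rx": 0, "ry": 0, "rz": -0.05}, {"tx": 0, "ty": 0, "tz": 0, "rx": 0, "ry": 0, "rz": 0}]}}

```text
time: 58.0
tool_pos: [435.6, 12.7, 96.9]
tcp_rot: [-3.141, 0.001, 1.792]
contact_force: [-4.2, -2.1, 5.1]
grip_width: 9.8
finger_force: 30.0
```

```bash
python3 -c "
from h import *
o=bot.get_obs(); print(o['moment'],o['tcp_rot'],o['tau'][5])"
```

```text
[-0.29703058  0.51473525 -0.02700182] [-3.14069547e+00  5.18039048e-04  1.79182266e+00] 0.427851565182209
```

>>> {"method": "carry_out", "body": {"plan": [{"tx": 0, "ty": 0, "tz": 0, "rx": 0, "ry": 0, "rz": -0.05}, {"tx": 0, "ty": 0, "tz": 0, "rx": 0, "ry": 0, "rz": 0}]}}

```text
time: 58.2
tool_pos: [435.6, 12.7, 96.9]
tcp_rot: [-3.141, 0.001, 1.742]
contact_force: [-4.1, -2.3, 4.8]
grip_width: 10.0
finger_force: 30.0
```

```bash
python3 -c "
from h import *
o=bot.get_obs(); print(o['moment'],o['tcp_rot'],o['tau'][5])"
```

```text
[-0.3013635   0.49879578  0.3323861 ] [-3.14072024e+00  6.88615528e-04  1.74243062e+00] 0.7680616155266762
```

>>> {"method": "carry_out", "body": {"plan": [{"tx": 0, "ty": 0, "tz": 0, "rx": 0, "ry": 0, "rz": -0.04}, {"tx": 0, "ty": 0, "tz": 0, "rx": 0, "ry": 0, "rz": 0}, {"tx": 0, "ty": 0, "tz": 0, "rx": 0, "ry": 0, "rz": 0}]}}

```text
time: 58.5
tool_pos: [435.6, 12.7, 96.9]
tcp_rot: [-3.141, 0.001, 1.705]
contact_force: [-2.6, -1.9, 5.9]
grip_width: 10.7
finger_force: 31.1
```

```bash
python3 -c "
from h import *
o=bot.get_obs(); print(o['moment'],o['tcp_rot'],o['tau'][5]); o=bot.capture('scene'); o=bot.get_obs(); print(o['moment'],o['tau'][5])"
```

```text
[-0.20163586  0.54125853  0.67826181] [-3.14065314e+00  9.67736724e-04  1.70468887e+00] 0.719914510846138
[-0.24927752  0.5596974   0.66357864] 0.699579119682312
```

The moment is 0.67 N m and the jaws are being spread, so the key is at its stop. Releasing and lifting clear.

>>> {"method": "carry_out", "body": {"plan": [{"tx": 0, "ty": 0, "tz": 0, "rx": 0, "ry": 0, "rz": 0}, {"tx": 0, "ty": 0, "tz": 0, "rx": 0, "ry": 0, "rz": 0}, {"tx": 0, "ty": 0, "tz": 0, "rx": 0, "ry": 0, "rz": 0}, {"tx": 0, "ty": 0, "tz": 0, "rx": 0, "ry": 0, "rz": 0}, {"tx": 0, "ty": 0, "tz": 0, "rx": 0, "ry": 0, "rz": 0}, {"tx": 0, "ty": 0, "tz": 20, "rx": 0, "ry": 0, "rz": 0}, {"tx": 0, "ty": 0, "tz": 35, "rx": 0, "ry": 0, "rz": 0}, {"tx": 0, "ty": 0, "tz": 40, "rx": 0, "ry": 0, "rz": 0}, {"tx": 0, "ty": -40, "tz": 40, "rx": 0, "ry": 0, "rz": 0}, {"tx": 0, "ty": -40, "tz": 0, "rx": 0, "ry": 0, "rz": 0}, {"tx": 0, "ty": 0, "tz": 0, "rx": 0, "ry": 0, "rz": 0}, {"tx": 0, "ty": 0, "tz": 0, "rx": 0, "ry": 0, "rz": 0}], "gripper": 0.4}}

```text
time: 59.75
tool_pos: [435.7, -62.7, 226.8]
tcp_rot: [-3.141, -0.001, 1.699]
contact_force: [0.2, 0.3, 0.6]
grip_width: 55.1
finger_force: 0.0
```

Run:
```python
from h import *
m,im=cap('wrist','w8.png'); print(bot.get_obs()['tool_pos'],cl())
for k in(7.2,7.35,7.5): 
    e=[proj(m,[*fw(-138+s*28*np.cos(k),-s*28*np.sin(k)),130]) for s in(-1,1)]; d=proj(m,[*fw(-138,70),70]); t=k*2/7.5; p=proj(m,[*fw(-138+18*np.cos(t),70-18*np.sin(t)),70]); print(k,np.round(e),d.round(),p.round())
b=cv2.imread('pics/w8.png'); cap('scene','sc9.png'); cap('side','sd9.png')
a=cv2.imread('pics/sc9.png')[100:310,80:420]; c=cv2.imread('pics/sd9.png')[120:330,170:370]
cv2.imwrite('pics/c9.png',np.hstack([cv2.resize(b,(400,300)),cv2.resize(c,(300,300))]))
for mm,f in((bot.camera_model('scene'),'sc9'),(bot.camera_model('side'),'sd9')):
  I=cv2.cvtColor(cv2.imread(f'pics/{f}.png'),cv2.COLOR_BGR2RGB); print([np.round(q[:3]) for q in bars(mm,I)])
```

```text
[435.57463988 -61.94365902 226.5825921 ] 0.12914093277959138
7.2 [[278.  80.]
 [303. 152.]] [314.  36.] [301.  54.]
7.35 [[284.  78.]
 [298. 154.]] [314.  36.] [300.  54.]
7.5 [[289.  77.]
 [292. 154.]] [314.  36.] [299.  53.]
[array([318., 143., 321.])]
[array([3073.,  410.,  173.])]
```

View pics/c9.png

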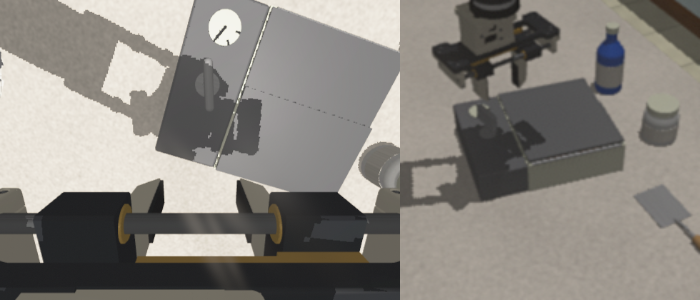

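The wing lies near-vertical at (291,84) to (293,154) in full-picture pixels, which matches k=7.5. The dial pointer sits at its end, both flaps are flat, and the bottle, jar and scraper's spatula end look undisturbed. Handing in.

```bash
python3 -c "
from plant import bot
print(bot.close_job())"
```

```text
the job is handed in; nothing more can be done
None
```

The job is handed in at about 60 s: all four bars lie flat in the hopper, the short flap then the long flap are folded flat, and the key is wound in three part turns to its stop, with the bystanders never touched. No verdict came back, and I viewed 15 pictures, one over the limit of 14.

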